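# Sweep the used chip cases into the storage case and latch it

## Task

Put the used sensor-chip cases away: lift the lab timer off the lid of the storage case and lay it on the bench, swing the hasp off its catch, open the lid, then take the hand scraper and sweep every chip case on the deck over its open end into the storage case, without pushing or picking up chip cases with the gripper itself. Then stand the scraper upright back in its bay behind the dark line at the outer end of the deck, shut the lid fully, swing the hasp back down over the catch and lay the timer face up on the lid again. Leave the bottle and the petri dish beside the work where they are.

Things in the scene. Friction and masses are not known exactly. Their poses are not given: they have to be found in the camera images.
- station: Fixed unit: grey storage case with an aluminium sorting deck joined to its -y side. Origin on the bench under the case's centre; x points from the case's front (hasp and handle, robot side) to its back (lid hinge), y from the deck to the case, z up. Case outside 180 (x) by 140 (y) mm, rim 80 mm high, walls and floor 5 mm, open on top under the lid.
- deck_edge (a point): Middle of the deck's open end, station (0, -72, 82) mm, right against the case: what is pushed over it drops into the open case. The deck's surface is 82 mm high, 2 mm above the case's rim; inside it spans x -85 to +85, y -72 to -280 mm. The long sides and outer end have a wall 5 mm thick standing 16 mm above the deck.
- bay (a point): Centre of the scraper's bay on the deck's surface, station (0, -253, 82) mm; the bay is the outer end of the deck, from the dark line across it at station y -226 mm to the end wall at -280 mm.
- lid (a joint): Lid of the case, 180 by 140 by 10 mm, 0.5 kg, hinged along the case's back rim: 0 = shut, grows as it opens upward, 1.57 = upright, stop at 1.85 rad. A stiff hinge (0.5 N m of friction): it stays at any angle and must be brought down by hand. It cannot be lifted while the hasp is over the catch.
- lid_hinge (a point): Middle of the lid's hinge line, station frame (90, 0, 80) mm; the hinge line runs along station y.
- lid_handle (a point): Middle of the lid's handle: a round steel bar 10 mm thick and 54 mm long, parallel to the hinge (station y), held 45 mm in front of the lid's front edge; from the hinge line it is 225 mm towards the front and 5 mm up when shut (station (-135, 42, 85) mm). Moves with the lid.
- hasp (a joint): Hasp on the front edge of the lid, deck-side half: a slotted steel leaf 28 mm wide and 30 mm long. 0 = hanging down with the fixed catch stud through its slot (latched); grows as it swings out and up, 1.57 = pointing straight forward, stop at 2.2 rad. Friction 0.02 N m: it stays at any angle. Swung out it moves with the lid.
- hasp_hinge (a point): Middle of the hasp's hinge line on the lid's front edge (parallel to station y); with the lid shut at station (-97, -42, 85) mm.
- hasp_tab (a point): Centre of the hasp's pull: a round black crossbar at its free end, 11 mm thick and 30 mm long (along station y), on a 14 mm wide stem; with the hasp at 0 it is 24 mm in front of and 26 mm below the hasp's hinge line and turns with the hasp. Its two ends (30 mm apart) can be pinched lightly from above; a hard pinch does not let it turn and drags the lid along.
- scraper_grip (a point): Loose hand scraper, 250 g, that stands upright on its foot. Foot 88 (its x) by 34 (its y) by 24 mm high with rubber underneath; on it an upright black grip 36 (x) by 24 (y) mm, whose top is 88 mm above the underside. This point is on the axis of the grip, 62 mm above the underside; z up along the grip. Starts in the deck's bay with its long side across the deck.
- chipcase_0_mid (a point): Dark flat sensor-chip case, 44 (x) by 62 (y) by 14 mm, 22 g, closed, lying loose on the deck; centre of it. Three to five of the six are there.
- chipcase_1_mid (a point): Dark flat sensor-chip case, 44 (x) by 62 (y) by 14 mm, 22 g, closed, lying loose on the deck; centre of it. Three to five of the six are there.
- chipcase_2_mid (a point): Dark flat sensor-chip case, 44 (x) by 62 (y) by 14 mm, 22 g, closed, lying loose on the deck; centre of it. Three to five of the six are there.
- chipcase_3_mid (a point): Dark flat sensor-chip case, 44 (x) by 62 (y) by 14 mm, 22 g, closed, lying loose on the deck; centre of it. Three to five of the six are there.
- chipcase_4_mid (a point): Dark flat sensor-chip case, 44 (x) by 62 (y) by 14 mm, 22 g, closed, lying loose on the deck; centre of it. Three to five of the six are there.
- chipcase_5_mid (a point): Dark flat sensor-chip case, 44 (x) by 62 (y) by 14 mm, 22 g, closed, lying loose on the deck; centre of it. Three to five of the six are there.
- timer_mid (a point): Flat lab timer, 62 (its x) by 68 (its y) by 20 mm, 70 g, lying loose face up (its z up) on the shut lid; its centre, 10 mm above its underside. The lid's top is 90 mm above the bench when shut.
- small_bottle_mid (a point): Bystander: small white bottle with a screw cap, 47 mm wide, 98 mm high; its centre.
- dish_mid (a point): Bystander: petri dish, 60 mm across, 16 mm high; its centre.
Things that resemble listed ones, but are neither listed nor needed, are in the scene too. What is shaped like the part that bears timer_mid but turquoise is not meant. What is shaped like the part that bears chipcase_0_mid but red is not meant.

How it is judged:
By the outcome, as a careful person would: the job done as asked, in the order asked, and still so for the second after the job is handed in, with the robot touching nothing.
Of chipcase_0, chipcase_1, chipcase_2, chipcase_3, chipcase_4, chipcase_5 only 3 to 5 are there at a start; the rules pass over those that are not, and their reading is None.
At some moment in a run one of chipcase_0, chipcase_1, chipcase_2, chipcase_3, chipcase_4, chipcase_5 may be knocked a few centimetres aside while the robot is not near it.
Once in a run the grip may slacken for a moment while it holds something.
It also fails if it takes over 184 s, if anything falls off the work surface, if the arm or the gripper's body presses on something with over 40 N, if the wrist force passes 120 N, or if a joint passes its speed limit or range.

## Robot

A 7-joint arm with a two-finger parallel gripper is mounted at the origin on a cart in front of the work surface, level with it; the furniture and walls round the work are solid. World frame = base frame: x ahead of the robot, y to its left, z up, the work surface at z = 0. Lengths are in m, angles in rad, forces in N, time in s.
With the tool pointing down it reaches from about 0.425 to 0.8 m from the base axis. Payload 8.3 kg.
Tool frame: the origin (TCP) lies between the finger pads; the fingertips stand 14 mm ahead of it and the grasp point (between the pads) lies 5 mm behind it; z points along the fingers, y is the direction in which the jaws open and shut (so a half turn about z gives the same grasp; the last joint's range is limited). The gripper opens to 85 mm and grips with 20 to 120 N. Pads are 22 mm wide; open, the fingers measure 114 mm over their backs; the gripper's body (76 mm by 85 mm) begins 54 mm behind the grasp point. The pads swing forward as they close: fully open they stand 13 mm farther back than shut.
Start: joints at [1.047, 0.383, 0.016, 1.37, -0.006, 1.388, -0.046], TCP at [0.278, -0.56, 0.245] pointing down, gripper open.
Joint ranges: [-2.95, 2.95], [-0.25, 2.06], [-1.52, 1.56], [0.18, 2.33], [-1.44, 4.58], [0.02, 2.06], [-3.01, 3.01]. Speed limits (rad/s): [2.39, 2.39, 3.01, 3.01, 3.14, 3.14, 3.14].

## Interface

Orientations are given as a unit quaternion [x, y, z, w].
In Python, from plant import env gives the robot as it stands.
- The arm moves only by the shell command python3 -m handwheel 'ROWS' [FORCE]. ROWS is a JSON object of lists of equal length, an entry for each row: "xyz": the shift along the tool's x, y, z in cm, a list of three; "rotation": the turn, a rotation vector about the tool's x, y, z in rad, a list of three; "jaw": the finger opening in cm, from 0 to 8.54. A call has 1 to 5 rows; each row is the pose to reach, as a shift and turn from the pose commanded when the call began, along the tool's axes at that moment; what a row does not reach only later rows make up. A row lasts 1/12 s, in which the tool goes at most 41.7 mm and 7.16 degrees, less where a joint would pass 70% of its speed; a pose out of reach is approached as far as the arm can. A call with a gripper value outside its range is refused whole. The fingers move at their own pace and stop on an object; FORCE is the grip in N (left out, the last holds). Time passes only in rows, so rows that repeat a pose let the fingers close. It gives the time, the measured TCP pose, the force and the opening at its end, in the units of the state.
- env.get_state(): the state, without advancing time (a new reading comes with each control period).
- env.capture(name): name is "scene" or "top"; returns a dict with "frame" (480x640x3 uint8, red, green, blue), "mtx" (3x3 intrinsics, pixels), "dist_coeffs" ([k1, k2, p1, p2, k3] as OpenCV has them; the pictures are not rectified), "R" (3x3) and "t" (3): a world point X has camera coordinates R X + t. Camera axes: x right, y down, z forward; pixel columns grow to the right and rows downward; lengths in m; the calibration is good to about 2 mm. A picture is of the moment at which its call begins. There is no depth.
- env.sign_off(): hands the job in, once; it reports no verdict.
The state is a dict: "t": time; "q": joint angles; "joint_velocities": joint speeds; "tau": joint torques, N m; "tool_pos": TCP position; "orientation": TCP orientation; "wrist_force": force on the tool from outside, world axes, zero at the start; "ft_torque": the same for the moment, N m; "opening": opening from 0.0 (shut) to 1.0 (fully open).
Only numpy, scipy, OpenCV 4.12 (cv2) and the standard library are available. Lean on these libraries where they do the work, as an engineer would, in place of code of your own. Each camera call takes 0.05 s, during which the arm holds its last target.

## Working session

There is one attempt and no reset: what is moved stays moved. The work goes in short steps, Python scripts to look and compute and a shell command to move; the robot and the scene stay as the last step left them, time stands still between calls to the robot, and variables do not carry over. Pictures are saved under pics/ and viewed, and the job is handed in when it is done.

```bash
ls -la; mkdir -p pics
cat > h.py <<'E'
import numpy as np, cv2
from plant import env
def snap(n,fn):
    c=env.capture(n); cv2.imwrite('pics/'+fn,cv2.cvtColor(c['frame'],cv2.COLOR_RGB2BGR)); return c
E
python3 - <<'E'
from h import *
import pickle
s=env.get_state(); print(s)
for n in('scene','top'):
    c=snap(n,n+'0.png'); pickle.dump(c,open(n+'0.pkl','wb'))
    print(n,c['mtx'],c['dist_coeffs'],c['R'],c['t'])
E
```

```text
total 12
drwxr-xr-x  3 agent agent 4096 Dec  6 05:31 .
drwxr-xr-x 23 root  root  4096 Dec  6 05:31 ..
drwxr-xr-x  2 agent agent 4096 Dec  6 05:31 pics
{'t': 0.0, 'q': array([ 1.04705157,  0.38425617,  0.01637845,  1.37116099, -0.00633962,
        1.38818885, -0.04649333]), 'joint_velocities': array([-0.00120963,  0.00043507,  0.00102551, -0.00071512, -0.00216633,
       -0.0006018 , -0.00097092]), 'tau': array([-5.43593596e-04, -6.27589989e+01,  8.44122861e-01, -3.71829736e+01,
        1.65231270e-02,  1.42097793e-02,  1.49849438e-05]), 'tool_pos': array([ 0.2777715 , -0.55935174,  0.24426454]), 'orientation': array([ 9.73562808e-01,  2.28417364e-01, -2.23952548e-04, -9.56834140e-04]), 'wrist_force': array([ 0.43657773,  0.13822797, -0.45562806]), 'ft_torque': array([-0.01258727, -0.04365911, -0.00212148]), 'opening': 1.0019734428941856}
scene [[496.75799932   0.         312.63339997]
 [  0.         496.75799932 234.92625315]
 [  0.           0.           1.        ]] [-0.14155571  0.          0.          0.          0.        ] [[-0.76684716 -0.6415759  -0.01804969]
 [-0.38887225  0.48680693 -0.78217478]
 [ 0.5106112  -0.59278948 -0.62279758]] [0.16553031 0.46566288 0.42902687]
top [[536.82489588   0.         321.02332828]
 [  0.         536.82489588 237.82496764]
 [  0.           0.           1.        ]] [-0.14993672  0.          0.          0.          0.        ] [[ 0.01510128 -0.99976466  0.01557496]
 [-0.9969673  -0.01624467 -0.07610728]
 [ 0.07634238 -0.01437841 -0.99697798]] [-0.40334562  0.52126726  0.93156975]
```

View pics/scene0.png

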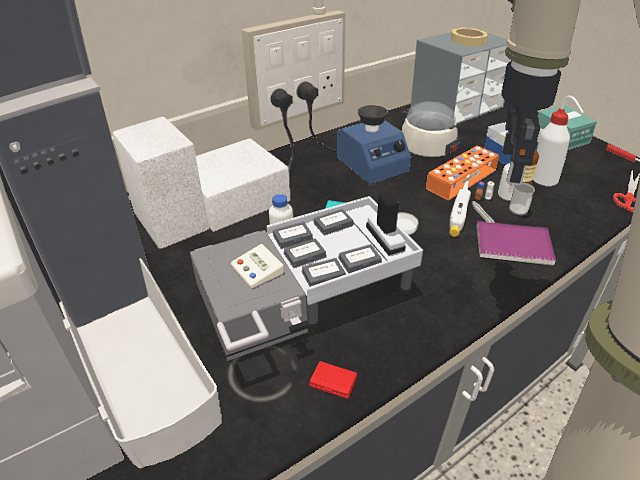

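View pics/top0.png

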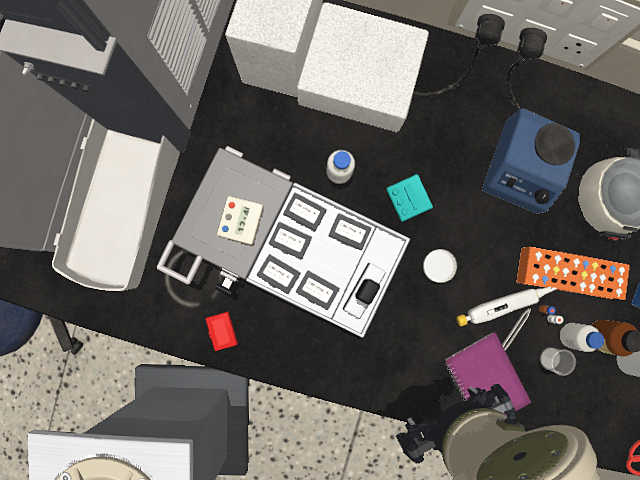

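Both views show the white timer on the grey lid (top ~240,220), a turquoise decoy (410,197), a red decoy case (221,331), five dark chip cases on the deck, the scraper at (367,291), the bottle (341,166) and the dish (440,266). I'll enlarge this area to measure it.

```bash
cat >> h.py <<'E'
import pickle
def ray(c,uv):
    p=cv2.undistortPoints(np.array(uv,float).reshape(-1,1,2),c['mtx'],np.array(c['dist_coeffs'])).reshape(-1,2)
    d=np.c_[p,np.ones(len(p))]@c['R']; o=-c['R'].T@c['t']; return o,d
def onz(c,uv,z):
    o,d=ray(c,uv); return o+d*((z-o[2])/d[:,2])[:,None]
def proj(c,X):
    r=cv2.Rodrigues(np.array(c['R']))[0]
    return cv2.projectPoints(np.array(X,float).reshape(-1,3),r,np.array(c['t']),c['mtx'],np.array(c['dist_coeffs']))[0].reshape(-1,2)
def crop(c,fn,x0,y0,w,h,k):
    im=cv2.cvtColor(c['frame'],cv2.COLOR_RGB2BGR)[y0:y0+h,x0:x0+w]
    cv2.imwrite('pics/'+fn,cv2.resize(im,None,fx=k,fy=k,interpolation=cv2.INTER_CUBIC))
E
python3 - <<'E'
from h import *
c=pickle.load(open('top0.pkl','rb')); crop(c,'topc.png',150,140,266,200,3)
c=pickle.load(open('scene0.pkl','rb')); crop(c,'scenec.png',180,185,266,180,3)
E
```

```text
(no output)
```

View pics/topc.png

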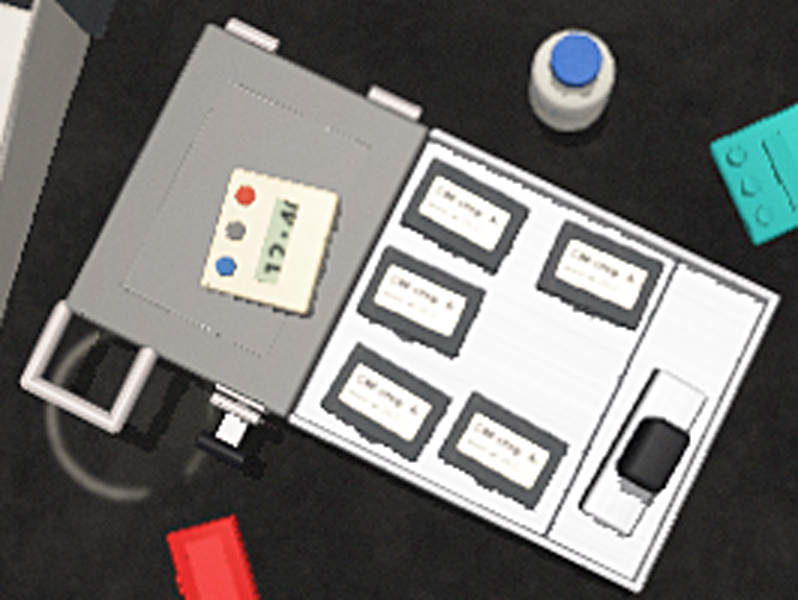

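View pics/scenec.png

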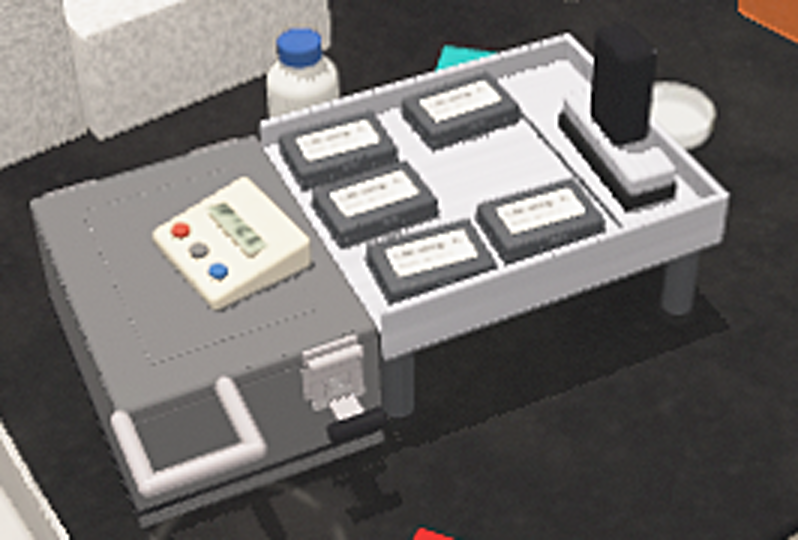

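Run:
```python
from h import *
c=pickle.load(open('top0.pkl','rb'))
f=lambda p:(np.array(p,float)+.5)/3-.5+[150,140]
px=f([(431,131),(779,296),(638,590),(293,420),(210,25),(68,303)])
st=np.array([(90,-72),(90,-285),(-90,-285),(-90,-72),(90,70),(-90,70)])/1000
z=[.098]*4+[.09]*2
W=np.array([onz(c,p,zz)[0,:2] for p,zz in zip(px,z)])
print(W)
a,b=st-st.mean(0),W-W.mean(0)
th=np.arctan2((a[:,0]*b[:,1]-a[:,1]*b[:,0]).sum(),(a*b).sum())
R=np.array([[np.cos(th),-np.sin(th)],[np.sin(th),np.cos(th)]])
t=W.mean(0)-R@st.mean(0)
print('th',th,np.degrees(th),'t',t); print('res mm',((st@R.T+t)-W)*1000)
pickle.dump((th,t),open('st.pkl','wb'))
sc=pickle.load(open('scene0.pkl','rb'))
def S(x,y,z): return np.r_[R@[x/1000,y/1000]+t,z/1000]
pts=dict(hinge=(90,0,80),handle=(-135,42,85),hh=(-97,-42,85),tab=(-121,-42,59),bay=(0,-253,82),c1=(-90,-285,98),c2=(90,-285,98),b=(-90,70,0),lf=(-90,70,90))
for k,p in pts.items(): print(k,S(*p),'r',np.hypot(*S(*p)[:2]),'top',f and (proj(c,S(*p))[0]-[150,140])*3,'scene',(proj(sc,S(*p))[0]-[180,185])*3)
# timer corners in crop
tc=np.array([onz(c,p,.110)[0,:2] for p in f([(235,169),(341,187),(309,314),(203,287)])])
print('timer',tc,tc.mean(0), R.T@(tc.mean(0)-t)*1000,'ang',np.degrees(np.arctan2(*(tc[1]-tc[0])[::-1])), np.linalg.norm(tc[1]-tc[0]),np.linalg.norm(tc[2]-tc[1]))
```

```text
[[ 0.61136129 -0.34690287]
 [ 0.5233242  -0.53966239]
 [ 0.36216337 -0.46367181]
 [ 0.45139811 -0.27487702]
 [ 0.67148897 -0.22096763]
 [ 0.51362737 -0.14668652]]
th -0.43852456579313637 -25.125606832753704 t [ 0.56284768 -0.24551344]
res mm [[ 2.39901074 -2.01223529]
 [-0.0045696  -2.09846308]
 [-1.81198087 -1.66030561]
 [-0.60605138  2.39065111]
 [ 2.56511297  0.61636551]
 [-2.54152186  2.76398735]]
hinge [ 0.6443318  -0.28372781  0.08      ] r 0.7040347547279208 top [320.58796761  76.41367125] scene [147.2839783  174.17482128]
handle [ 0.45845487 -0.15016596  0.085     ] r 0.4824216853862283 top [ 72.22790041 401.761764  ] scene [205.15929735 462.03993962]
hh [ 0.45719253 -0.24235276  0.085     ] r 0.5174551883972847 top [236.49363743 407.36370545] scene [336.51948561 353.7882212 ]
tab [ 0.43546343 -0.23216226  0.059     ] r 0.4934852759701159 top [224.87451771 445.55272974] scene [357.44659854 420.18837492]
bay [ 0.45542284 -0.47457435  0.082     ] r 0.6577467464650187 top [655.98970371 417.32419626] scene [596.72552644 138.77316493]
c1 [ 0.36035139 -0.46533212  0.098     ] r 0.5885466023762689 top [640.00605248 592.37089488] scene [730.26305279 189.72565132]
c2 [ 0.52331963 -0.54176086  0.098     ] r 0.7532385154573611 top [781.77573309 295.07006382] scene [568.88379537  28.22170042]
b [ 0.51108584 -0.14392253  0.        ] r 0.5309636850181172 top [100.45310093 316.53552391] scene [143.66173719 523.1095361 ]
lf [ 0.51108584 -0.14392253  0.09      ] r 0.5309636850181172 top [ 61.95970649 306.48488905] scene [119.4190525  409.32779212]
timer [[ 0.58676248 -0.24121264]
 [ 0.57772876 -0.2992243 ]
 [ 0.50853451 -0.28362766]
 [ 0.52218436 -0.22576767]] [ 0.54880253 -0.26245806] [ -5.52142772 -21.30494177] ang -98.85115710068024 0.0587108301835499 0.07093024466829474
```

Several things could be meant, so here is which I take:
- **Timer candidates:** cream at top (240,220) on the lid, turquoise at (410,197) on the bench. The cream one fits, because it lies on the lid and turquoise is excluded.
- **Chip cases:** five dark ones on the deck. The red one at (221,331) is on the bench and is excluded.

The enlarged crop confirms both. Next I'll work out the targets.

```bash
cat >> h.py <<'E'
from scipy.spatial.transform import Rotation as Ro
th,t0=pickle.load(open('st.pkl','rb')) if __import__('os').path.exists('st.pkl') else (0,np.zeros(2))
R2=np.array([[np.cos(th),-np.sin(th)],[np.sin(th),np.cos(th)]])
def S(x,y,z): return np.r_[R2@[x/1000,y/1000]+t0,z/1000]
def toS(w): return np.r_[R2.T@(np.array(w[:2])-t0)*1000,w[2]*1000]
def down(yawy,tilt=0):
    # tool z down, tool y at world angle yawy(deg); 
    y=np.array([np.cos(np.radians(yawy)),np.sin(np.radians(yawy)),0]); z=np.array([0,0,-1.]); return Ro.from_matrix(np.c_[np.cross(y,z),y,z])
def go(p,yawy,s=None,base=None):
    s=s or env.get_state(); r0=Ro.from_quat(s['orientation']) if base is None else base[1]
    p0=s['tool_pos'] if base is None else base[0]
    r=down(yawy); rv=(r0.inv()*r).as_rotvec(); r2=(r0.inv()*down(yawy+180)).as_rotvec()
    if np.linalg.norm(r2)<np.linalg.norm(rv): rv=r2
    print('xyz_cm',np.round(r0.inv().apply(np.array(p)-p0)*100,2),'rot',np.round(rv,3)); 
def st():
    s=env.get_state(); r=Ro.from_quat(s['orientation']).as_matrix()
    print('t',round(s['t'],2),'S',np.round(toS(s['tool_pos']),1),'W',np.round(s['tool_pos'],4),'yawy',round(np.degrees(np.arctan2(r[1,1],r[0,1])),1),'z',np.round(r[:,2],3),'F',np.round(s['wrist_force'],1),'open',round(s['opening'],3),'q',np.round(s['q'],2))
E
python3 - <<'E'
from h import *
c=pickle.load(open('top0.pkl','rb'))
hsv=cv2.cvtColor(c['frame'],cv2.COLOR_RGB2HSV)
# joint refine of station pose using both views
from scipy.optimize import least_squares
sc=pickle.load(open('scene0.pkl','rb'))
f=lambda p:(np.array(p,float)+.5)/3-.5+[150,140]
g=lambda p:(np.array(p,float)+.5)/3-.5+[180,185]
P=[((90,-285,98),(779,296),(569,36)),((-90,-285,98),(638,590),(728,193)),((-90,70,90),(68,303),(120,412)),((-135,42,85),(70,404),(206,466)),((-121,-42,59),(225,447),(357,425)),((90,70,90),(210,25),(33,205)),((-90,-72,98),(293,420),(383,327)),((90,-72,98),(431,131),(263,122))]
def res(v):
    R=np.array([[np.cos(v[0]),-np.sin(v[0])],[np.sin(v[0]),np.cos(v[0])]]);o=[]
    for p,a,b in P:
        X=np.r_[R@np.array(p[:2])/1000+v[1:3],p[2]/1000]
        o+=[proj(c,X)[0]-f(a),proj(sc,X)[0]-g(b)]
    return np.concatenate(o)
r=least_squares(res,[th,*t0],loss='soft_l1'); print(r.x,np.round(res(r.x).reshape(-1,4),1))
pickle.dump((r.x[0],r.x[1:3]),open('st.pkl','wb'))
print('st y axis yaw',np.degrees(r.x[0])+90)
for px in [(410,325),(425,335),(400,340),(430,315),(290,120)]: w=onz(c,[px],.01)[0]; print(px,w,np.hypot(*w[:2]))
E
python3 -c "
from h import *
go([.549,-.262,.20],-101)"
```

```text
[-0.4384924   0.56214058 -0.24422439] [[ 0.5  0.4  0.2 -1.8]
 [ 0.2  1.5  1.1 -0.2]
 [-2.5  1.9 -0.2  0.2]
 [ 0.3 -0.  -0.2 -0.2]
 [-0.5  0.3  0.3 -0.6]
 [-1.1 -1.1 -1.2 -2.5]
 [-2.3  0.8  0.5 -5.2]
 [ 0.5 -1.  -1.3 -0.8]]
st y axis yaw 64.87623626369039
(410, 325) [ 0.3738182  -0.55780127  0.01      ] 0.6714776947212328
(425, 335) [ 0.35593985 -0.58536711  0.01      ] 0.6850896541661566
(400, 340) [ 0.34678147 -0.53995421  0.01      ] 0.6417226378945597
(430, 315) [ 0.39200793 -0.59416673  0.01      ] 0.7118316626849499
(290, 120) [ 0.74574154 -0.33472969  0.01      ] 0.8174193612731544
xyz_cm [ 37.52 -14.57   4.46] rot [-0.002  0.001  0.653]
```

```bash
python3 -m handwheel '{"xyz":[[4,-1.5,0],[8,-3,0.5],[12,-5,1],[16,-6.5,1.5],[19,-7.5,2]],"rotation":[[0,0,0.1],[0,0,0.2],[0,0,0.3],[0,0,0.4],[0,0,0.5]],"jaw":[8.5,8.5,8.5,8.5,8.5]}'; python3 -c "
from h import *
st(); go([.549,-.262,.20],-101)"
```

```text
t: 0.52
tool_pos: [0.4159, -0.4059, 0.2251]
orientation: [1.0, -0.022, 0.0, -0.0]
wrist_force: [0.9, -0.2, 0.4]
opening: 0.997
t 0.52 S [ -63.8 -208.4  225.1] W [ 0.4159 -0.4059  0.2251] yawy -92.5 z [ 0.     0.001 -1.   ] F [ 0.9 -0.2  0.4] open 0.997 q [ 0.73  0.3  -0.02  1.53  0.    1.32 -0.9 ]
xyz_cm [ 12.67 -14.95   2.51] rot [-0.001 -0.     0.148]
```

```bash
python3 -m handwheel '{"xyz":[[2.5,-3,0],[5,-6,0],[7.5,-9,0.5],[10,-12,1.5],[12.7,-15,2.5]],"rotation":[[0,0,0.03],[0,0,0.06],[0,0,0.09],[0,0,0.12],[0,0,0.148]],"jaw":[8.5,8.5,8.5,8.5,8.5]}' ; python3 -c "
from h import *
st(); go([.549,-.262,.12],-101); c=snap('top','top1.png'); crop(c,'t1.png',150,140,200,150,4)"
```

```text
t: 0.93
tool_pos: [0.5483, -0.2618, 0.2002]
orientation: [0.996, -0.094, 0.0, 0.0]
wrist_force: [0.3, -0.6, -0.5]
opening: 0.992
t 0.93 S [ -5.  -21.8 200.2] W [ 0.5483 -0.2618  0.2002] yawy -100.8 z [ 0. -0. -1.] F [ 0.3 -0.6 -0.5] open 0.992 q [ 0.46  0.37 -0.09  1.49  0.03  1.28 -1.39]
xyz_cm [0.07 0.01 8.02] rot [ 0.    -0.     0.003]
```

View pics/t1.png

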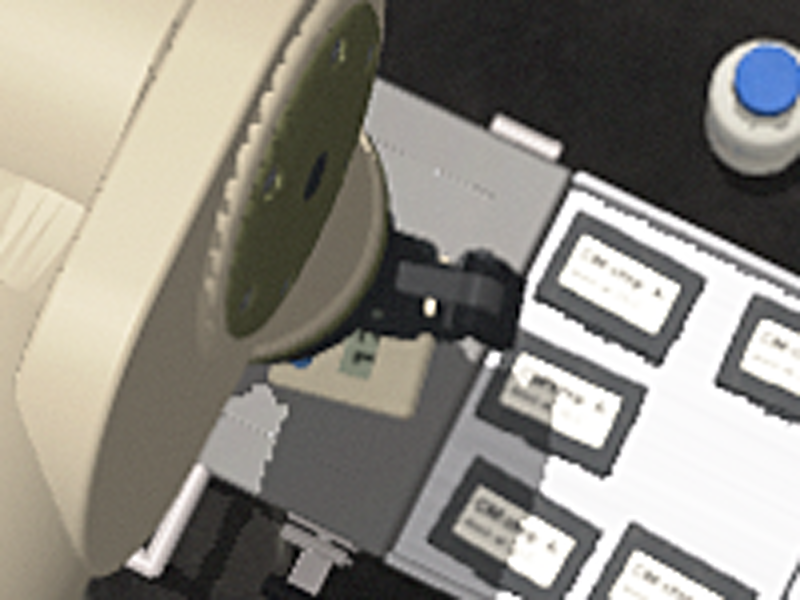

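```bash
python3 -m handwheel '{"xyz":[[0,0,2],[0,0,4],[0,0,6],[0,0,7.5],[0,0,8.5]],"rotation":[[0,0,0],[0,0,0],[0,0,0],[0,0,0],[0,0,0]],"jaw":[7.2,7.2,7.2,7.2,7.2]}' 30; python3 -c "
from h import *
st(); go([.549,-.262,.12],-101); c=snap('scene','s2.png'); crop(c,'s2c.png',180,185,200,150,4);c=snap('top','top2.png'); crop(c,'t2.png',150,140,200,150,4)"
```

```text
t: 1.4
tool_pos: [0.5463, -0.2628, 0.1128]
orientation: [0.996, -0.093, -0.002, -0.001]
wrist_force: [0.2, 0.3, 0.1]
opening: 0.841
t 1.4 S [ -6.5 -23.6 112.8] W [ 0.5463 -0.2628  0.1128] yawy -100.7 z [-0.003  0.001 -1.   ] F [0.2 0.3 0.1] open 0.841 q [ 0.46  0.44 -0.09  1.59  0.04  1.11 -1.39]
xyz_cm [ 0.25 -0.13 -0.72] rot [-0.001  0.003  0.005]
```

View pics/s2c.png

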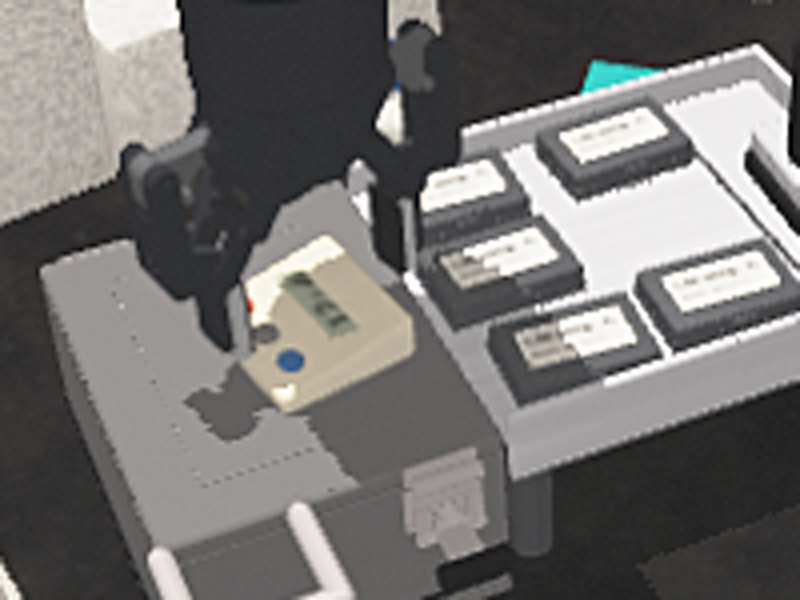

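View pics/t2.png

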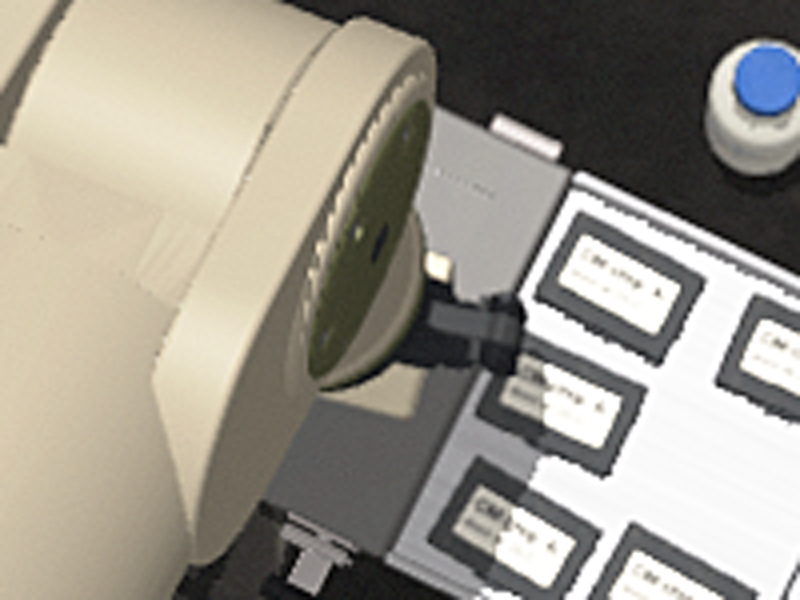

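```bash
python3 -m handwheel '{"xyz":[[0.1,0,0.3],[0.1,0,0.6],[0.1,0,0.9],[0.1,0,1.0],[0.1,0,1.0]],"rotation":[[0,0,0],[0,0,0],[0,0,0],[0,0,0],[0,0,0]],"jaw":[7.2,7.2,7.2,7.2,7.2]}' 30; python3 -c "
from h import *
st()"
```

```text
t: 1.92
tool_pos: [0.5486, -0.2634, 0.1054]
orientation: [0.996, -0.093, 0.0, 0.0]
wrist_force: [-0.4, 0.2, 0.0]
opening: 0.842
t 1.92 S [ -4.1 -23.1 105.4] W [ 0.5486 -0.2634  0.1054] yawy -100.7 z [ 0. -0. -1.] F [-0.4  0.2  0. ] open 0.842 q [ 0.46  0.45 -0.09  1.59  0.04  1.1  -1.4 ]
```

```bash
python3 -m handwheel '{"xyz":[[0,0,0.2],[0,0,0.3],[0,0,0.3],[0,0,0.3],[0,0,0.3]],"rotation":[[0,0,0],[0,0,0],[0,0,0],[0,0,0],[0,0,0]],"jaw":[7.2,7.2,6.5,5.5,5.5]}' 30;python3 -m handwheel '{"xyz":[[0,0,0],[0,0,0],[0,0,0],[0,0,0]],"rotation":[[0,0,0],[0,0,0],[0,0,0],[0,0,0]],"jaw":[5,5,5,5]}' 30; python3 -c "
from h import *
st()"
```

```text
t: 2.33
tool_pos: [0.5488, -0.2635, 0.1028]
orientation: [0.996, -0.093, 0.0, 0.0]
wrist_force: [-0.3, 0.1, 1.3]
opening: 0.715
t: 2.67
tool_pos: [0.5488, -0.2635, 0.1027]
orientation: [0.996, -0.093, 0.0, 0.0]
wrist_force: [-0.1, -0.6, 6.0]
opening: 0.712
t 2.67 S [ -3.9 -23.1 102.7] W [ 0.5488 -0.2635  0.1027] yawy -100.7 z [ 0.001 -0.    -1.   ] F [-0.1 -0.6  6. ] open 0.712 q [ 0.46  0.45 -0.09  1.6   0.04  1.09 -1.4 ]
```

```bash
python3 -m handwheel '{"xyz":[[0,0,-1],[0,0,-3],[0,0,-6],[0,0,-9],[0,0,-12]],"rotation":[[0,0,0],[0,0,0],[0,0,0],[0,0,0],[0,0,0]],"jaw":[5,5,5,5,5]}' 40; python3 -c "
from h import *
st();go([.365,-.57,.235],-101); c=snap('scene','s3.png'); crop(c,'s3c.png',180,85,260,200,3)"
```

```text
t: 3.08
tool_pos: [0.5479, -0.2631, 0.2234]
orientation: [0.996, -0.093, -0.001, -0.0]
wrist_force: [0.3, 0.5, -1.1]
opening: 0.713
t 3.08 S [ -4.9 -23.2 223.4] W [ 0.5479 -0.2631  0.2234] yawy -100.7 z [-0.001  0.001 -1.   ] F [ 0.3  0.5 -1.1] open 0.713 q [ 0.46  0.36 -0.09  1.45  0.03  1.33 -1.39]
xyz_cm [-12.26  33.55  -1.15] rot [-0.     0.002  0.005]
```

View pics/s3c.png

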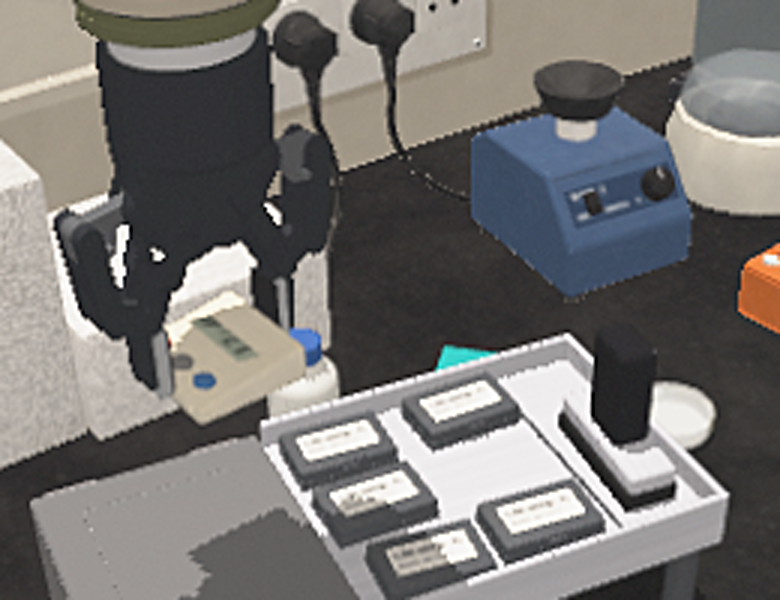

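The timer is held level in the fingers (crop 235,345). Next I'll carry it over the deck to the free bench spot.

```bash
python3 -m handwheel '{"xyz":[[-1,3,-0.5],[-2.5,7,-1.2],[-4,11,-1.2],[-5.5,15,-1.2],[-6.6,18,-1.2]],"rotation":[[0,0,0],[0,0,0],[0,0,0],[0,0,0],[0,0,0]],"jaw":[5,5,5,5,5]}' 40;  python3 -m handwheel '{"xyz":[[-1.4,4,0],[-2.8,8,0],[-4.2,12,0],[-5.3,15,0],[-5.5,15.5,0]],"rotation":[[0,0,0],[0,0,0],[0,0,0],[0,0,0],[0,0,0]],"jaw":[5,5,5,5,5]}' 40; python3 -c "
from h import *
st();go([.365,-.57,.03],-101); c=snap('top','t3.png')"
```

```text
t: 3.55
tool_pos: [0.4477, -0.4304, 0.2345]
orientation: [0.996, -0.094, -0.0, 0.0]
wrist_force: [0.6, -0.8, -0.7]
opening: 0.71
t: 3.97
tool_pos: [0.3598, -0.5761, 0.2333]
orientation: [0.995, -0.098, -0.002, 0.001]
wrist_force: [-1.1, -0.6, -1.4]
opening: 0.71
t 3.97 S [ -42.3 -386.4  233.3] W [ 0.3598 -0.5761  0.2333] yawy -101.3 z [-0.005 -0.002 -1.   ] F [-1.1 -0.6 -1.4] open 0.71 q [ 0.92  0.51  0.07  1.22 -0.03  1.42 -0.78]
xyz_cm [ 0.48 -0.76 20.33] rot [ 0.003  0.004 -0.005]
```

View pics/t3.png

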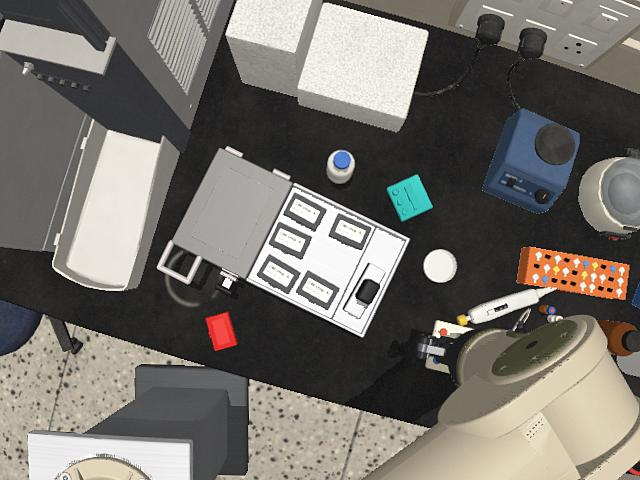

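```bash
python3 -m handwheel '{"xyz":[[0.2,-1.0,3],[0.2,-1.9,7],[0.2,-1.9,11],[0.2,-1.9,15],[0.2,-1.9,18]],"rotation":[[0,0,0],[0,0,0],[0,0,0],[0,0,0],[0,0,0]],"jaw":[5,5,5,5,5]}' 40;  python3 -c "
from h import *
st();go([.365,-.558,.014],-101); c=snap('top','t3.png');crop(c,'t4.png',340,260,200,150,4)"
```

```text
t: 4.43
tool_pos: [0.373, -0.5489, 0.0508]
orientation: [0.996, -0.093, -0.001, -0.002]
wrist_force: [-0.7, -0.5, -1.6]
opening: 0.707
t 4.43 S [ -41.9 -356.1   50.8] W [ 0.373  -0.5489  0.0508] yawy -100.6 z [-0.001  0.004 -1.   ] F [-0.7 -0.5 -1.6] open 0.707 q [ 0.9   0.62  0.04  1.47 -0.03  1.06 -0.81]
xyz_cm [-0.61  1.06  3.68] rot [-0.003  0.002  0.007]
```

View pics/t4.png

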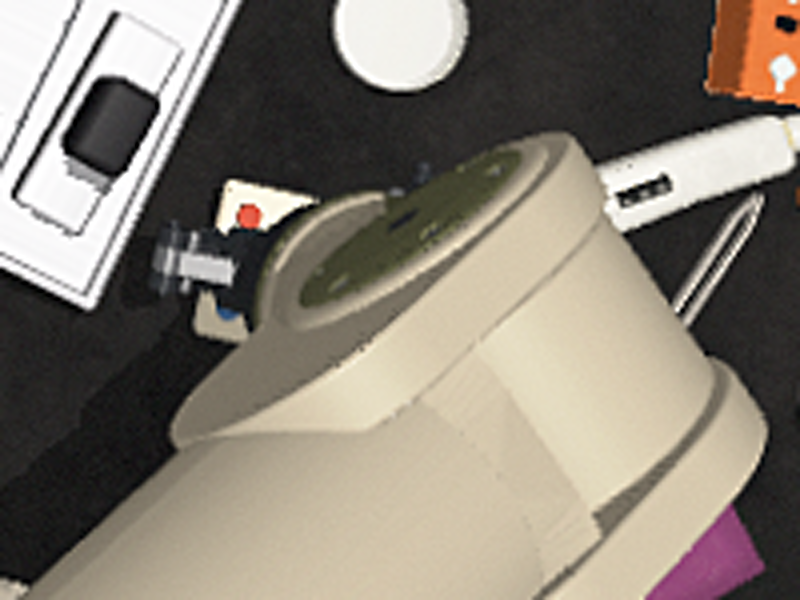

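```bash
python3 -m handwheel '{"xyz":[[-0.3,0.5,1],[-0.6,1.0,2],[-0.6,1.0,3],[-0.6,1.0,3.5],[-0.6,1.0,3.5]],"rotation":[[0,0,0],[0,0,0],[0,0,0],[0,0,0],[0,0,0]],"jaw":[5,5,5,5,5]}' 40;  python3 -c "
from h import *
st()"
```

```text
t: 4.9
tool_pos: [0.3649, -0.5605, 0.0191]
orientation: [0.996, -0.094, -0.0, -0.0]
wrist_force: [0.9, -0.2, -0.6]
opening: 0.714
t 4.9 S [ -44.3 -370.1   19.1] W [ 0.3649 -0.5605  0.0191] yawy -100.8 z [ 0.  0. -1.] F [ 0.9 -0.2 -0.6] open 0.714 q [ 0.92  0.66  0.04  1.48 -0.03  1.   -0.79]
```

```bash
python3 -m handwheel '{"xyz":[[0,0,0.2],[0,0,0.5],[0,0,0.5],[0,0,0.5],[0,0,0.5]],"rotation":[[0,0,0],[0,0,0],[0,0,0],[0,0,0],[0,0,0]],"jaw":[5,5,5,5,5]}' 40;  python3 -c "
from h import *
st()"
```

```text
t: 5.32
tool_pos: [0.3653, -0.5605, 0.0147]
orientation: [0.996, -0.093, 0.0, 0.0]
wrist_force: [-0.3, -0.6, -0.1]
opening: 0.71
t 5.32 S [ -44.  -369.9   14.7] W [ 0.3653 -0.5605  0.0147] yawy -100.7 z [ 0. -0. -1.] F [-0.3 -0.6 -0.1] open 0.71 q [ 0.92  0.66  0.04  1.48 -0.03  1.   -0.79]
```

```bash
python3 -m handwheel '{"xyz":[[0,0,0.2],[0,0,0.2],[0,0,0.2],[0,0,0.2],[0,0,0.2]],"rotation":[[0,0,0],[0,0,0],[0,0,0],[0,0,0],[0,0,0]],"jaw":[5,6.5,7.5,7.5,7.5]}' 40; python3 -m handwheel '{"xyz":[[0,0,-0.5],[0,0,-2],[0,0,-6],[0,0,-10],[0,0,-14]],"rotation":[[0,0,0],[0,0,0],[0,0,0],[0,0,0],[0,0,0]],"jaw":[7.5,7.5,7.5,7.5,7.5]}' 20;  python3 -c "
from h import *
st();print(S(-121,-42,59)); go(S(-124,-42,150),64.9); print(S(-44,-370,14.7))"
```

```text
t: 5.73
tool_pos: [0.3651, -0.5605, 0.0124]
orientation: [0.996, -0.093, 0.0, 0.0]
wrist_force: [-0.0, -0.1, -0.1]
opening: 0.877
t: 6.15
tool_pos: [0.3647, -0.56, 0.154]
orientation: [0.996, -0.093, -0.0, -0.0]
wrist_force: [0.5, -2.0, 0.7]
opening: 0.88
t 6.15 S [ -44.7 -369.7  154. ] W [ 0.3647 -0.56    0.154 ] yawy -100.7 z [-0.     0.001 -1.   ] F [ 0.5 -2.   0.7] open 0.88 q [ 0.91  0.53  0.05  1.36 -0.03  1.25 -0.79]
[ 0.43475591 -0.23087731  0.059     ]
xyz_cm [  0.46 -33.72   0.42] rot [-0.001  0.001  0.251]
[ 0.36521056 -0.56053842  0.0147    ]
```

```bash
python3 -m handwheel '{"xyz":[[0,-3,-2],[0.1,-7,-3],[0.2,-11,-3],[0.3,-15,-3],[0.4,-18,-3]],"rotation":[[0,0,0.05],[0,0,0.1],[0,0,0.15],[0,0,0.2],[0,0,0.25]],"jaw":[7,6,5,4.5,4.5]}' 20; python3 -c "
from h import *
go(S(-124,-42,130),64.9); c=snap('top','t5.png')"
```

```text
t: 6.57
tool_pos: [0.4035, -0.381, 0.1833]
orientation: [0.976, -0.217, 0.001, -0.0]
wrist_force: [1.7, 0.3, 0.4]
opening: 0.529
xyz_cm [ -3.84 -14.92   5.34] rot [-0.001 -0.001  0.001]
```

View pics/t5.png

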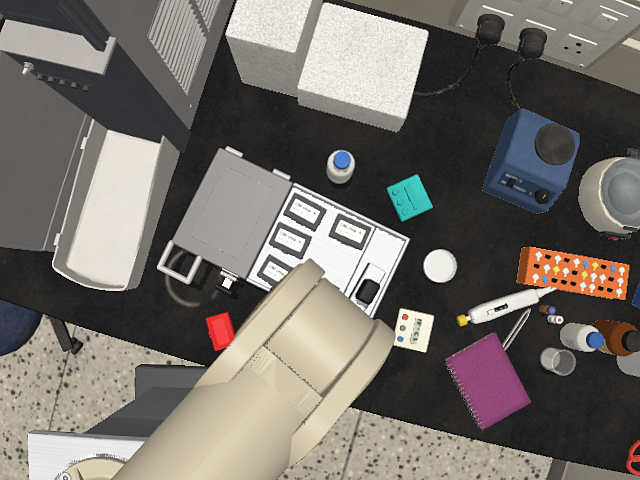

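The timer lies flat at (413,330), clear of everything. Now on to the hasp.

```bash
python3 -m handwheel '{"xyz":[[-1,-4,0],[-2,-8,0],[-3,-12,0],[-3.8,-15,2],[-3.8,-15,5]],"rotation":[[0,0,0],[0,0,0],[0,0,0],[0,0,0],[0,0,0]],"jaw":[4.5,4.5,4.5,4.5,4.5]}' 20; python3 -m handwheel '{"xyz":[[0,0,0],[0,0,0]],"rotation":[[0,0,0],[0,0,0]],"jaw":[4.5,4.5]}' 20; python3 -c "
from h import *
st();go(S(-121,-42,66),64.9); c=snap('scene','s5.png');crop(c,'s5c.png',220,220,200,150,4)"
```

```text
t: 7.03
tool_pos: [0.4359, -0.2259, 0.1353]
orientation: [0.977, -0.212, 0.004, -0.001]
wrist_force: [1.0, 0.0, -1.5]
opening: 0.527
t: 7.2
tool_pos: [0.4304, -0.2325, 0.132]
orientation: [0.976, -0.217, -0.001, -0.0]
wrist_force: [-0.3, -1.2, 0.9]
opening: 0.525
t 7.2 S [-124.2  -45.3  132. ] W [ 0.4304 -0.2325  0.132 ] yawy -115.1 z [-0.003  0.001 -1.   ] F [-0.3 -1.2  0.9] open 0.525 q [ 0.5   0.19 -0.07  1.88  0.02  1.07 -1.59]
xyz_cm [ 0.34 -0.33  6.6 ] rot [0.    0.003 0.001]
```

View pics/s5c.png

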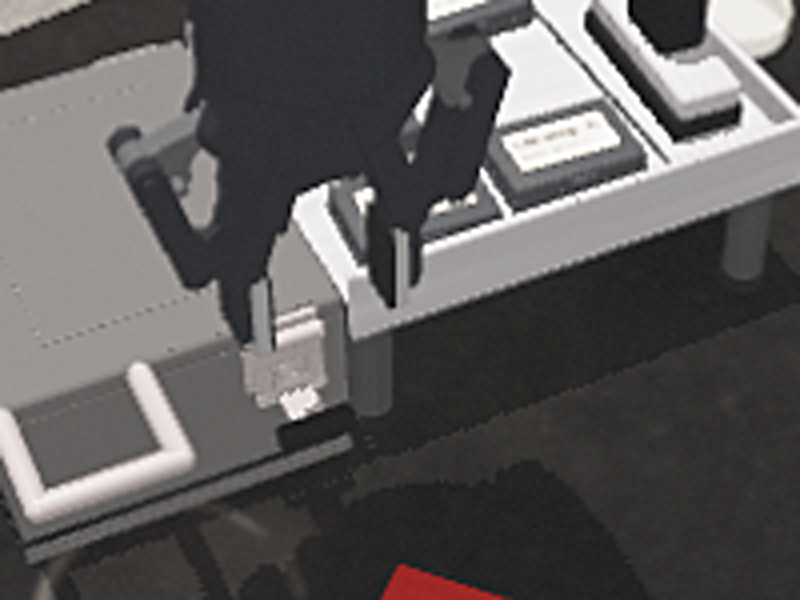

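```bash
python3 -m handwheel '{"xyz":[[0.1,-0.3,1.5],[0.3,-0.3,3],[0.3,-0.3,4.5],[0.3,-0.3,6],[0.3,-0.3,7]],"rotation":[[0,0,0],[0,0,0],[0,0,0],[0,0,0],[0,0,0]],"jaw":[4.5,4.5,4.5,4.5,4.5]}' 20; python3 -m handwheel '{"xyz":[[0,0,0],[0,0,0]],"rotation":[[0,0,0],[0,0,0]],"jaw":[4.5,4.5]}' 20; python3 -c "
from h import *
st();go(S(-121,-42,60),64.9); c=snap('scene','s6.png');crop(c,'s6c.png',220,220,200,150,4)"
```

```text
t: 7.67
tool_pos: [0.4358, -0.2329, 0.0628]
orientation: [0.976, -0.218, 0.001, 0.0]
wrist_force: [0.7, -0.2, 0.3]
opening: 0.525
t: 7.83
tool_pos: [0.4357, -0.2319, 0.0631]
orientation: [0.976, -0.218, 0.0, 0.0]
wrist_force: [-0.7, -1.2, 0.2]
opening: 0.527
t 7.83 S [-119.7  -42.6   63.1] W [ 0.4357 -0.2319  0.0631] yawy -115.1 z [ 0. -0. -1.] F [-0.7 -1.2  0.2] open 0.527 q [ 0.49  0.28 -0.08  1.94  0.03  0.92 -1.61]
xyz_cm [-0.13 -0.06  0.31] rot [ 0.    -0.    -0.001]
```

View pics/s6c.png

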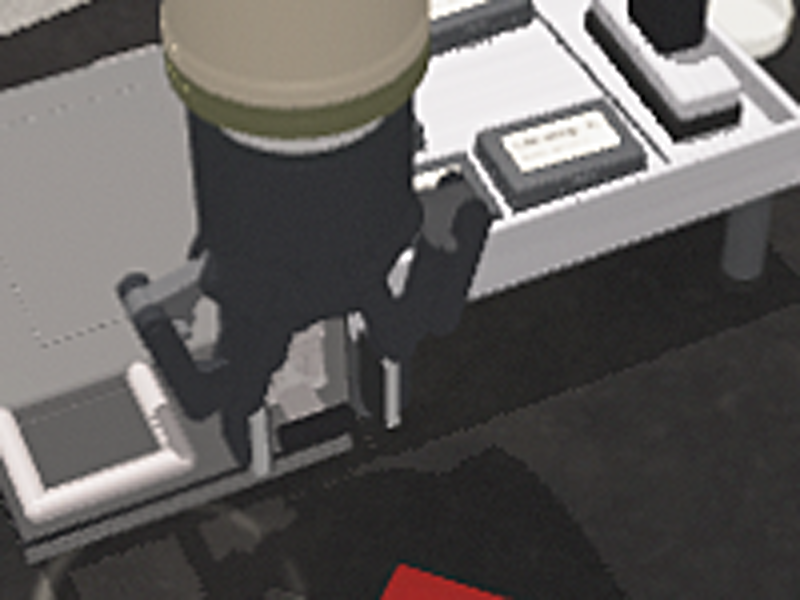

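```bash
python3 -m handwheel '{"xyz":[[-0.1,0,0.3],[-0.1,0,0.3],[-0.1,0,0.3],[-0.1,0,0.3],[-0.1,0,0.3]],"rotation":[[0,0,0],[0,0,0],[0,0,0],[0,0,0],[0,0,0]],"jaw":[4.0,3.5,3.2,2.9,2.8]}' 20; python3 -m handwheel '{"xyz":[[0,0,0],[0,0,0]],"rotation":[[0,0,0],[0,0,0]],"jaw":[2.8,2.8]}' 20; python3 -c "
from h import *
st()"
```

```text
t: 8.3
tool_pos: [0.4353, -0.23, 0.0597]
orientation: [0.976, -0.217, 0.0, -0.0]
wrist_force: [1.2, 3.0, 2.0]
opening: 0.345
t: 8.47
tool_pos: [0.4353, -0.23, 0.0597]
orientation: [0.976, -0.216, 0.001, -0.0]
wrist_force: [2.5, 3.8, 2.2]
opening: 0.344
t 8.47 S [-120.8  -41.    59.7] W [ 0.4353 -0.23    0.0597] yawy -115.0 z [ 0.001  0.    -1.   ] F [2.5 3.8 2.2] open 0.344 q [ 0.49  0.29 -0.08  1.95  0.03  0.91 -1.61]
```

```bash
python3 -m handwheel '{"xyz":[[-0.3,0,-0.4],[-0.66,0,-0.83],[-0.9,0,-1.3],[-1.05,0,-1.81],[-1.1,0,-2.3]],"rotation":[[0,0,0],[0,0,0],[0,0,0],[0,0,0],[0,0,0]],"jaw":[2.8,2.8,2.8,2.8,2.8]}' 20; python3 -m handwheel '{"xyz":[[-0.02,0,-0.56],[0.1,0,-1.1],[0.22,0,-1.6],[0.45,0,-2.05],[0.74,0,-2.5]],"rotation":[[0,0,0],[0,0,0],[0,0,0],[0,0,0],[0,0,0]],"jaw":[2.8,2.8,2.8,2.8,2.8]}' 20; python3 -c "
from h import *
st(); c=snap('scene','s7.png');crop(c,'s7c.png',220,200,200,150,4)"
```

```text
t: 8.88
tool_pos: [0.4246, -0.225, 0.0822]
orientation: [0.976, -0.216, -0.0, -0.0]
wrist_force: [3.5, 4.2, -5.4]
opening: 0.347
t: 9.3
tool_pos: [0.4304, -0.2276, 0.1066]
orientation: [0.976, -0.216, -0.002, -0.001]
wrist_force: [1.0, 6.2, -3.2]
opening: 0.343
t 9.3 S [-126.3  -40.9  106.6] W [ 0.4304 -0.2276  0.1066] yawy -115.0 z [-0.003  0.002 -1.   ] F [ 1.   6.2 -3.2] open 0.343 q [ 0.49  0.22 -0.08  1.92  0.02  1.02 -1.6 ]
```

View pics/s7c.png

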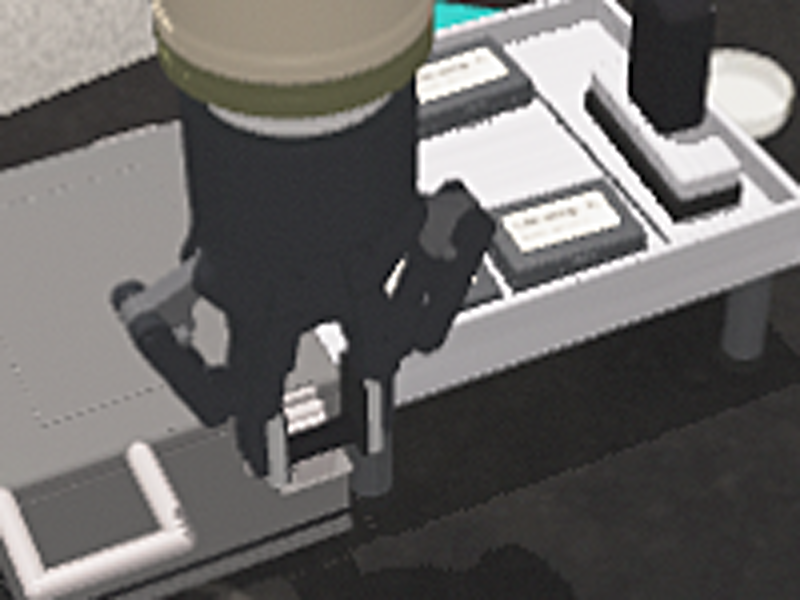

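```bash
python3 -m handwheel '{"xyz":[[0.3,0,-0.32],[0.63,0,-0.61],[0.85,0,-0.78],[1.08,0,-0.91],[1.08,0,-0.91]],"rotation":[[0,0,0],[0,0,0],[0,0,0],[0,0,0],[0,0,0]],"jaw":[2.8,2.8,2.8,2.8,2.8]}' 20; python3 -m handwheel '{"xyz":[[0,0,0],[0,0,0],[0,0,-1],[0,0,-3],[0,0,-5]],"rotation":[[0,0,0],[0,0,0],[0,0,0],[0,0,0],[0,0,0]],"jaw":[4.5,4.5,4.5,4.5,4.5]}' 20; python3 -c "
from h import *
st(); c=snap('scene','s8.png');crop(c,'s8c.png',180,200,200,150,4); go(S(-135,42,150),-25.1)"
```

```text
t: 9.77
tool_pos: [0.4403, -0.2323, 0.1159]
orientation: [0.976, -0.216, -0.002, -0.001]
wrist_force: [-1.7, 6.1, 0.5]
opening: 0.34
t: 10.18
tool_pos: [0.4405, -0.2339, 0.1672]
orientation: [0.976, -0.217, -0.001, 0.0]
wrist_force: [0.6, -1.2, 1.0]
opening: 0.528
t 10.18 S [-114.5  -42.3  167.2] W [ 0.4405 -0.2339  0.1672] yawy -115.1 z [-0.001  0.    -1.   ] F [ 0.6 -1.2  1. ] open 0.528 q [ 0.49  0.17 -0.08  1.82  0.01  1.15 -1.6 ]
xyz_cm [-2.3  -8.43  2.18] rot [ 0.005 -0.004 -1.571]
```

View pics/s8c.png

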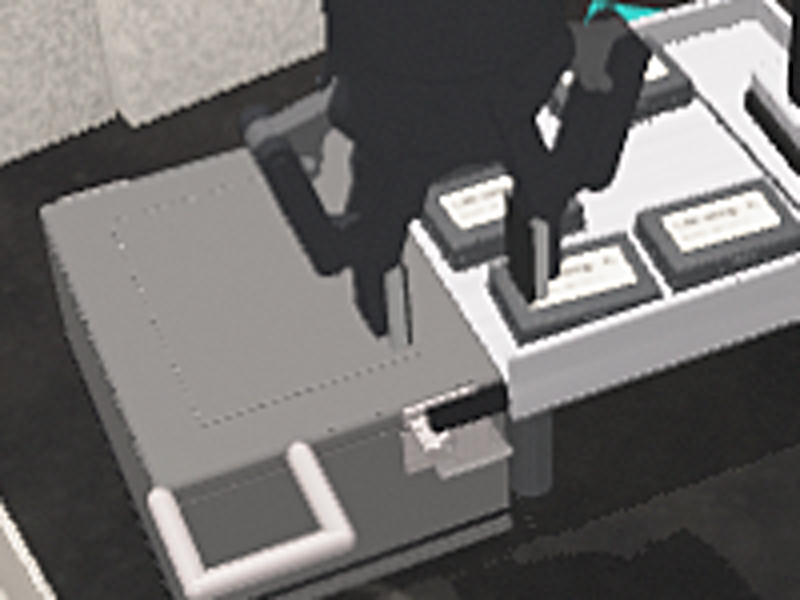

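```bash
python3 -m handwheel '{"xyz":[[-0.5,-1.5,0],[-1,-3,0],[-1.5,-5,0],[-2,-7,0],[-2.3,-8.4,0]],"rotation":[[0,0,-0.12],[0,0,-0.24],[0,0,-0.36],[0,0,-0.48],[0,0,-0.6]],"jaw":[4.5,4.5,4,4,4]}' 20; python3 -m handwheel '{"xyz":[[0,0,0],[0,0,0],[0,0,0],[0,0,0],[0,0,0]],"rotation":[[0,0,-0.12],[0,0,-0.24],[0,0,-0.36],[0,0,-0.48],[0,0,-0.6]],"jaw":[4,4,4,4,4]}' 20; python3 -m handwheel '{"xyz":[[0,0,0.3],[0,0,0.6],[0,0,1],[0,0,1],[0,0,1]],"rotation":[[0,0,-0.12],[0,0,-0.24],[0,0,-0.36],[0,0,-0.37],[0,0,-0.37]],"jaw":[4,4,4,4,4]}' 20;python3 -c "
from h import *
st(); go(S(-135,42,90),-25.1); c=snap('scene','s9.png');crop(c,'s9c.png',180,200,200,150,4)"
```

```text
t: 10.65
tool_pos: [0.4564, -0.1464, 0.1674]
orientation: [0.996, 0.085, 0.001, 0.0]
wrist_force: [-0.2, 0.3, 0.4]
opening: 0.466
t: 11.07
tool_pos: [0.456, -0.1483, 0.1673]
orientation: [0.927, 0.375, 0.0, 0.001]
wrist_force: [-0.3, -0.9, -0.4]
opening: 0.471
t: 11.48
tool_pos: [0.4559, -0.1482, 0.1569]
orientation: [0.845, 0.535, 0.0, 0.0]
wrist_force: [-0.1, 0.0, 0.2]
opening: 0.468
t 11.48 S [-137.    41.9  156.9] W [ 0.4559 -0.1482  0.1569] yawy -25.3 z [ 0. -0. -1.] F [-0.1  0.   0.2] open 0.468 q [ 0.49  0.15 -0.27  1.87  0.04  1.12 -0.23]
xyz_cm [0.02 0.2  6.69] rot [ 0.     0.    -0.003]
```

View pics/s9c.png

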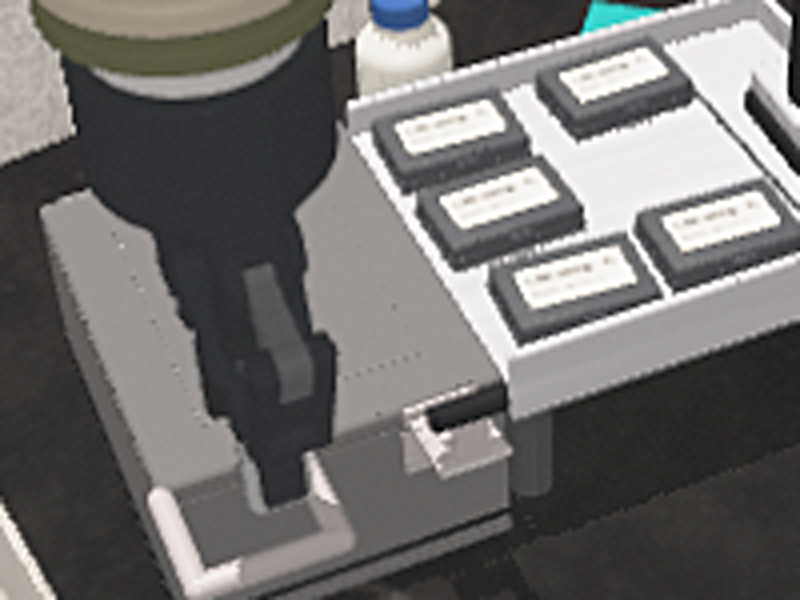

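```bash
python3 -m handwheel '{"xyz":[[0,0.1,2],[0,0.2,4],[0,0.2,6],[0,0.2,7],[0,0.2,7.4]],"rotation":[[0,0,0],[0,0,0],[0,0,0],[0,0,0],[0,0,0]],"jaw":[4,4,4,4,4]}' 20; python3 -m handwheel '{"xyz":[[0,0,0],[0,0,0],[0,0,0],[0,0,0],[0,0,0]],"rotation":[[0,0,0],[0,0,0],[0,0,0],[0,0,0],[0,0,0]],"jaw":[4,2,0.9,0.8,0.8]}' 30; python3 -c "
from h import *
st(); go(S(-135,42,90),-25.1); c=snap('scene','s10.png');crop(c,'s10c.png',180,200,200,150,4)"
```

```text
t: 11.95
tool_pos: [0.4568, -0.1484, 0.0812]
orientation: [0.844, 0.536, -0.001, -0.001]
wrist_force: [-0.6, 0.0, 0.5]
opening: 0.467
t: 12.37
tool_pos: [0.4577, -0.1484, 0.0835]
orientation: [0.844, 0.537, 0.0, 0.0]
wrist_force: [-3.3, 2.0, 5.7]
opening: 0.099
t 12.37 S [-135.2   42.4   83.5] W [ 0.4577 -0.1484  0.0835] yawy -25.1 z [ 0. -0. -1.] F [-3.3  2.   5.7] open 0.099 q [ 0.48  0.24 -0.27  1.95  0.08  0.96 -0.26]
xyz_cm [-0.04  0.02 -0.65] rot [ 0.  0. -0.]
```

View pics/s10c.png

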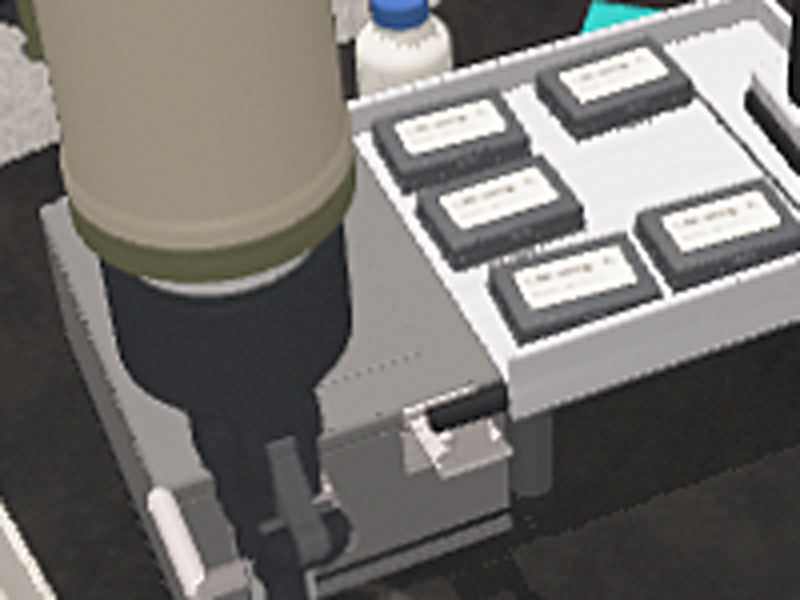

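```bash
python3 -m handwheel '{"xyz":[[0,0.05,-1],[0,0.2,-2.5],[0,0.55,-4.5],[0,1.2,-6.7],[0,1.97,-8.7]],"rotation":[[0,0,0],[0,0,0],[0,0,0],[0,0,0],[0,0,0]],"jaw":[0.8,0.8,0.8,0.8,0.8]}' 40; python3 -c "
from h import *
st(); c=snap('scene','s11.png')"
```

```text
t: 12.83
tool_pos: [0.4747, -0.1564, 0.1709]
orientation: [0.844, 0.537, -0.0, -0.001]
wrist_force: [3.8, -0.0, -9.2]
opening: 0.098
t 12.83 S [-116.4   42.4  170.9] W [ 0.4747 -0.1564  0.1709] yawy -25.1 z [-0.002  0.001 -1.   ] F [ 3.8 -0.  -9.2] open 0.098 q [ 0.49  0.18 -0.27  1.8   0.05  1.16 -0.23]
```

View pics/s11.png

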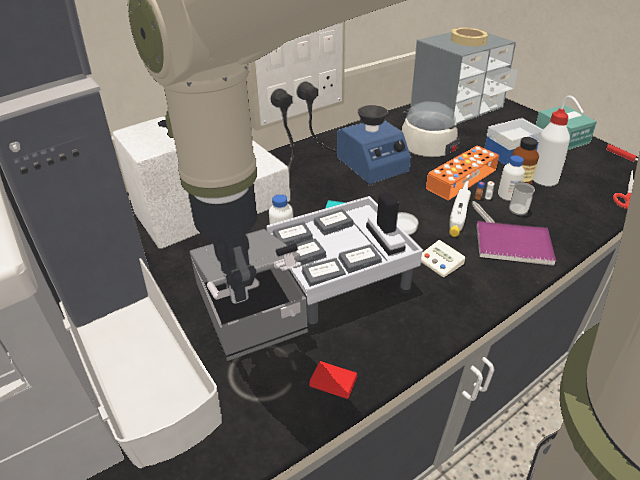

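```bash
python3 -m handwheel '{"xyz":[[0,1.0,-2.0],[0,2.24,-3.9],[0,3.64,-5.66],[0,5.2,-7.27],[0,6.93,-8.72]],"rotation":[[0,0,0],[0,0,0],[0,0,0],[0,0,0],[0,0,0]],"jaw":[0.8,0.8,0.8,0.8,0.8]}' 40; python3 -m handwheel '{"xyz":[[0,1.86,-1.26],[0,3.84,-2.34],[0,5.92,-3.21],[0,8.06,-3.87],[0,10.27,-4.32]],"rotation":[[0,0,0],[0,0,0],[0,0,0],[0,0,0],[0,0,0]],"jaw":[0.8,0.8,0.8,0.8,0.8]}' 40; python3 -c "
from h import *
st(); c=snap('scene','s12.png')"
```

```text
t: 13.3
tool_pos: [0.5357, -0.185, 0.2595]
orientation: [0.844, 0.537, -0.002, -0.002]
wrist_force: [-16.8, 6.3, 15.9]
opening: 0.099
t: 13.72
tool_pos: [0.6316, -0.2302, 0.3031]
orientation: [0.844, 0.536, 0.001, 0.001]
wrist_force: [-2.5, 1.5, -3.1]
opening: 0.105
t 13.72 S [ 56.9  42.2 303.1] W [ 0.6316 -0.2302  0.3031] yawy -25.1 z [ 0.002 -0.001 -1.   ] F [-2.5  1.5 -3.1] open 0.105 q [ 0.44  0.49 -0.23  1.1   0.11  1.56 -0.2 ]
```

View pics/s12.png

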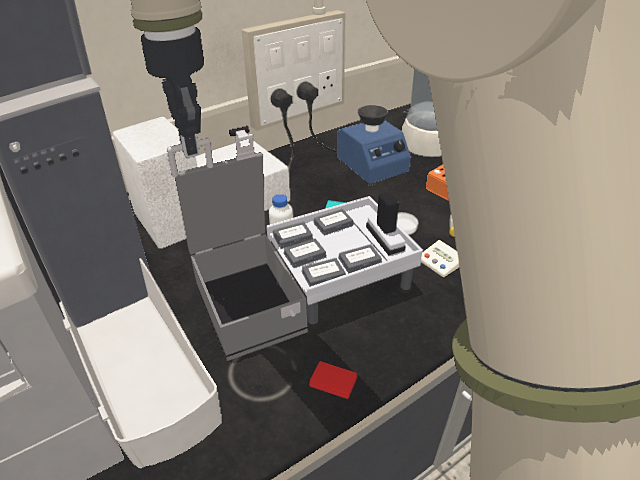

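```bash
python3 -m handwheel '{"xyz":[[0,1.2,-0.17],[0,2.5,-0.22],[0,4.0,-0.22],[0,5.5,-0.1],[0,6.7,0]],"rotation":[[0,0,0],[0,0,0],[0,0,0],[0,0,0],[0,0,0]],"jaw":[0.8,0.8,0.8,0.8,0.8]}' 40; python3 -m handwheel '{"xyz":[[0,0,0],[0,0,0],[0,0,0],[0,0,0]],"rotation":[[0,0,0],[0,0,0],[0,0,0],[0,0,0]],"jaw":[0.8,2.5,4,4]}' 20; python3 -c "
from h import *
st()"
```

```text
t: 14.18
tool_pos: [0.6923, -0.2587, 0.3015]
orientation: [0.844, 0.536, 0.0, 0.001]
wrist_force: [-2.8, -0.1, 2.6]
opening: 0.101
t: 14.52
tool_pos: [0.6916, -0.258, 0.3001]
orientation: [0.844, 0.537, 0.0, -0.0]
wrist_force: [-0.1, 0.2, -0.1]
opening: 0.462
t 14.52 S [123.1  42.5 300.1] W [ 0.6916 -0.258   0.3001] yawy -25.1 z [-0.  0. -1.] F [-0.1  0.2 -0.1] open 0.462 q [ 0.41  0.66 -0.21  0.84  0.13  1.65 -0.18]
```

```bash
python3 -m handwheel '{"xyz":[[0,0,-1],[0,0,-3],[0,0,-5],[0,0,-7],[0,0,-8]],"rotation":[[0,0,0],[0,0,0],[0,0,0],[0,0,0],[0,0,0]],"jaw":[4,4,4,4,4]}' 20
python3 - <<'E'
from h import *
st()
c=snap('top','t6.png'); crop(c,'t6c.png',150,140,266,200,3)
pickle.dump(c,open('top6.pkl','wb'))
c2=snap('scene','s13.png')
E
```

```text
t: 14.93
tool_pos: [0.6916, -0.258, 0.3833]
orientation: [0.844, 0.537, 0.001, 0.001]
wrist_force: [-0.2, -0.3, 0.9]
opening: 0.471
t 14.93 S [123.1  42.5 383.3] W [ 0.6916 -0.258   0.3833] yawy -25.1 z [ 0.003 -0.001 -1.   ] F [-0.2 -0.3  0.9] open 0.471 q [ 0.38  0.71 -0.2   0.58  0.13  1.86 -0.17]
```

View pics/t6c.png

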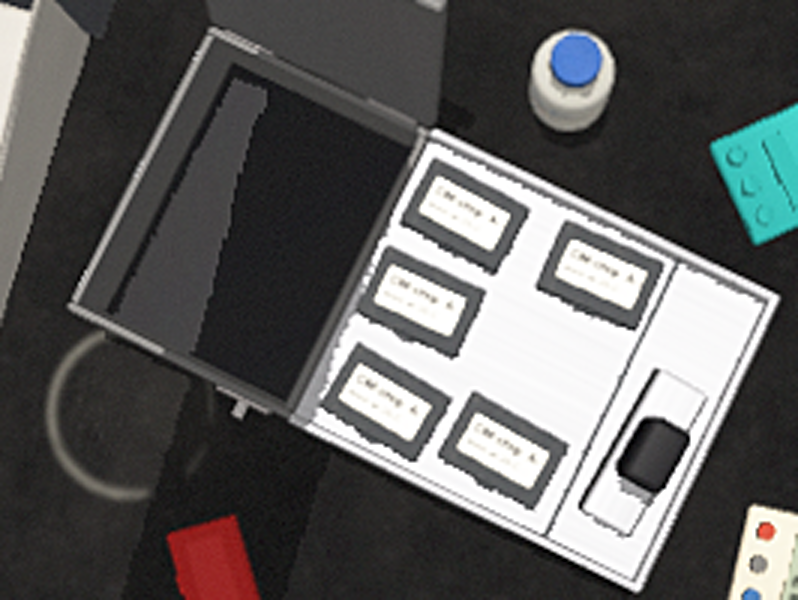

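View pics/s13.png

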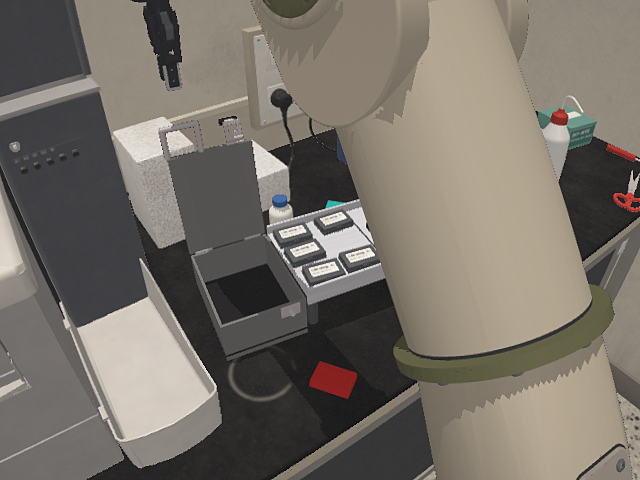

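```bash
python3 - <<'E'
from h import *
c=pickle.load(open('top6.pkl','rb')); s=pickle.load(open('scene0.pkl','rb'))
f=lambda p:(np.array(p,float)+.5)/3-.5+[150,140]
q=onz(c,f([(660,367),(707,397),(632,535),(583,511)]),.106)
print('foot',np.array([toS(w) for w in q]).round(1)[:,:2], toS(q.mean(0)).round(1))
for p in [(645,418),(690,430),(660,455)]: print('grip top',toS(onz(c,[f(p)],.17)[0]).round(1))
# chip labels: dark case contours
hs=cv2.cvtColor(c['frame'],cv2.COLOR_RGB2HSV)
for n,p in dict(a=(465,215),b=(422,303),d=(387,402),e=(505,449),g=(601,275)).items():
    print(n,toS(onz(c,[f(p)],.096)[0]).round(1))
# scene grip top
g=lambda p:(np.array(p,float)+.5)/3-.5+[180,185]
for p in [(598,28),(655,42),(628,52),(622,25)]: print('sg',toS(onz(s,[g(p)],.17)[0]).round(1))
st(); go(S(0,-253,300),64.9)
E
python3 -c "
from h import *
c=pickle.load(open('top6.pkl','rb')); crop(c,'scr.png',330,250,60,80,8)"
```

```text
foot [[  25.8 -241.1]
 [  22.3 -271.1]
 [ -62.3 -266.7]
 [ -62.2 -237.4]] [ -19.1 -254.1  106. ]
grip top [  -5.3 -240.1  170. ]
grip top [  -0.8 -263.   170. ]
grip top [ -18.6 -254.9  170. ]
a [  54.7 -109.3   96. ]
b [   0.9 -109.5   96. ]
d [ -56.  -116.3   96. ]
e [ -50.7 -185.2   96. ]
g [  57.8 -190.9   96. ]
sg [  -6.  -243.2  170. ]
sg [ -31.7 -264.3  170. ]
sg [ -33.4 -245.8  170. ]
sg [  -9.3 -256.9  170. ]
t 15.03 S [123.6  42.6 382.7] W [ 0.6922 -0.2581  0.3827] yawy -25.1 z [ 0.004 -0.001 -1.   ] F [ 0.3  0.6 -0.1] open 0.467 q [ 0.38  0.71 -0.2   0.58  0.13  1.85 -0.17]
xyz_cm [-29.56 -12.41   8.19] rot [ 0.004  0.003 -1.571]
```

View pics/scr.png

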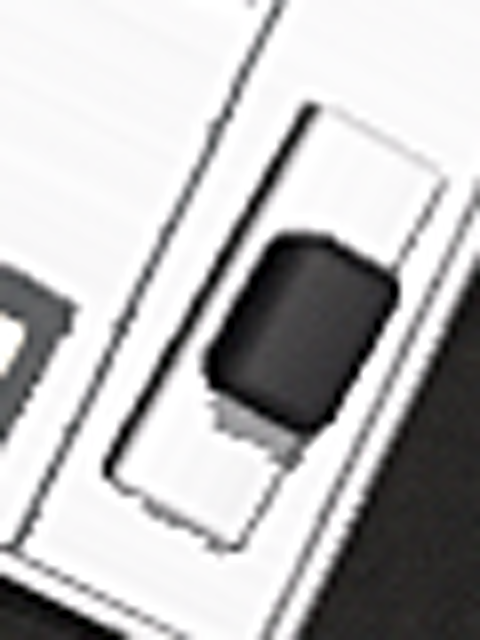

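```bash
python3 -m handwheel '{"xyz":[[-3,-1.5,0],[-7,-3.5,0],[-11,-5.5,0],[-15,-7.5,1],[-18.5,-9,2]],"rotation":[[0,0,0.12],[0,0,0.24],[0,0,0.36],[0,0,0.48],[0,0,0.6]],"jaw":[4,4.5,5,5.5,5.5]}' 20; python3 -c "
from h import *
st(); go(S(-19,-254,250),62.2)"
```

```text
t: 15.45
tool_pos: [0.5355, -0.3834, 0.3615]
orientation: [0.966, 0.26, 0.0, 0.0]
wrist_force: [1.2, -1.1, 0.7]
opening: 0.645
t 15.45 S [  34.9 -137.3  361.5] W [ 0.5355 -0.3834  0.3615] yawy -59.8 z [ 0.001 -0.    -1.   ] F [ 1.2 -1.1  0.7] open 0.645 q [ 0.63  0.45 -0.1   1.02  0.04  1.67 -0.5 ]
xyz_cm [-12.67   2.2   11.15] rot [ 0.000e+00 -1.000e-03  1.012e+00]
```

```bash
python3 -m handwheel '{"xyz":[[-3,0.5,1],[-6,1,3],[-9,1.5,5],[-11.5,2,7],[-12.7,2.2,9]],"rotation":[[0,0,0.12],[0,0,0.24],[0,0,0.36],[0,0,0.48],[0,0,0.6]],"jaw":[4.8,4.8,4.8,4.8,4.8]}' 20;python3 -m handwheel '{"xyz":[[0,0,0.5],[0,0,1],[0,0,1.5],[0,0,2],[0,0,2]],"rotation":[[0,0,0.12],[0,0,0.24],[0,0,0.36],[0,0,0.4],[0,0,0.41]],"jaw":[4.8,4.8,4.8,4.8,4.8]}' 20; python3 -c "
from h import *
st(); go(S(-19,-254,150),62.2)
c=snap('scene','s14.png');crop(c,'s14c.png',300,120,200,150,4);c=snap('top','t14.png');crop(c,'t14c.png',280,200,160,120,4)"
```

```text
t: 15.87
tool_pos: [0.4345, -0.4689, 0.2699]
orientation: [0.999, -0.039, -0.001, 0.0]
wrist_force: [0.2, -0.6, -0.5]
opening: 0.565
t: 16.28
tool_pos: [0.4385, -0.4651, 0.2493]
orientation: [0.971, -0.237, -0.001, -0.001]
wrist_force: [0.5, -0.2, -0.1]
opening: 0.562
t 16.28 S [ -18.2 -252.5  249.3] W [ 0.4385 -0.4651  0.2493] yawy -117.5 z [-0.002  0.003 -1.   ] F [ 0.5 -0.2 -0.1] open 0.562 q [ 0.7   0.42  0.09  1.32 -0.04  1.41 -1.26]
xyz_cm [-0.04  0.17  9.93] rot [-0.001  0.003  0.006]
```

View pics/s14c.png

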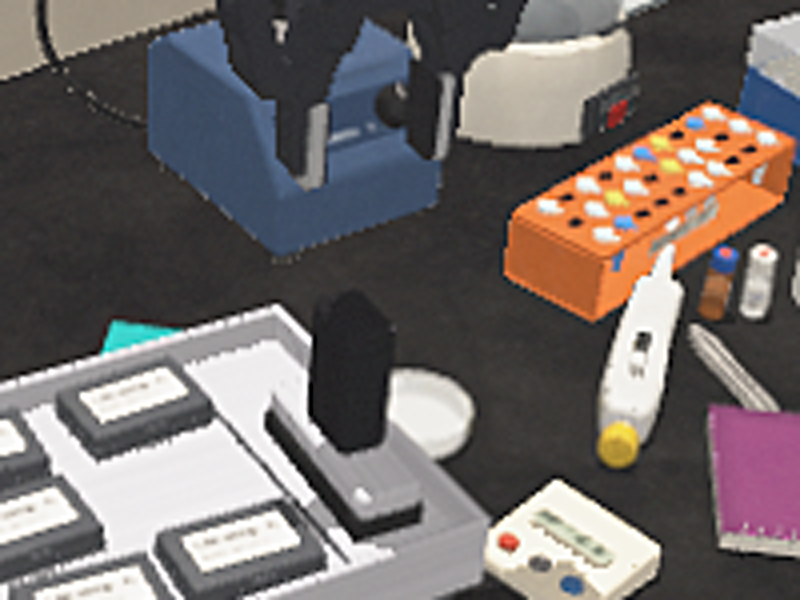

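View pics/t14c.png

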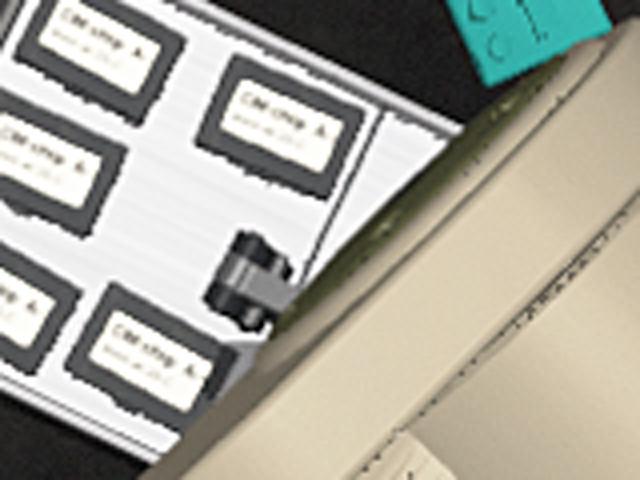

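```bash
python3 -m handwheel '{"xyz":[[0,0.1,2],[0,0.15,4],[0,0.15,6.5],[0,0.15,9],[0,0.15,10.8]],"rotation":[[0,0,0],[0,0,0],[0,0,0],[0,0,0],[0,0,0]],"jaw":[4.8,4.8,4.8,4.8,4.8]}' 20;python3 -m handwheel '{"xyz":[[0,0,0],[0,0,0],[0,0,0],[0,0,0],[0,0,0]],"rotation":[[0,0,0],[0,0,0],[0,0,0],[0,0,0],[0,0,0]],"jaw":[4.8,3.5,2,1.8,1.8]}' 80; python3 -c "
from h import *
st()
c=snap('scene','s15.png');crop(c,'s15c.png',300,120,200,150,4)"
```

```text
t: 16.8
tool_pos: [0.4381, -0.4667, 0.1416]
orientation: [0.972, -0.235, -0.001, -0.001]
wrist_force: [0.4, -0.0, 0.9]
opening: 0.56
t: 17.22
tool_pos: [0.4395, -0.4681, 0.1454]
orientation: [0.972, -0.236, 0.001, 0.001]
wrist_force: [1.7, 0.3, 1.2]
opening: 0.268
t 17.22 S [ -16.  -254.7  145.4] W [ 0.4395 -0.4681  0.1454] yawy -117.3 z [ 0.002 -0.002 -1.   ] F [1.7 0.3 1.2] open 0.268 q [ 0.71  0.48  0.09  1.46 -0.04  1.2  -1.25]
```

View pics/s15c.png

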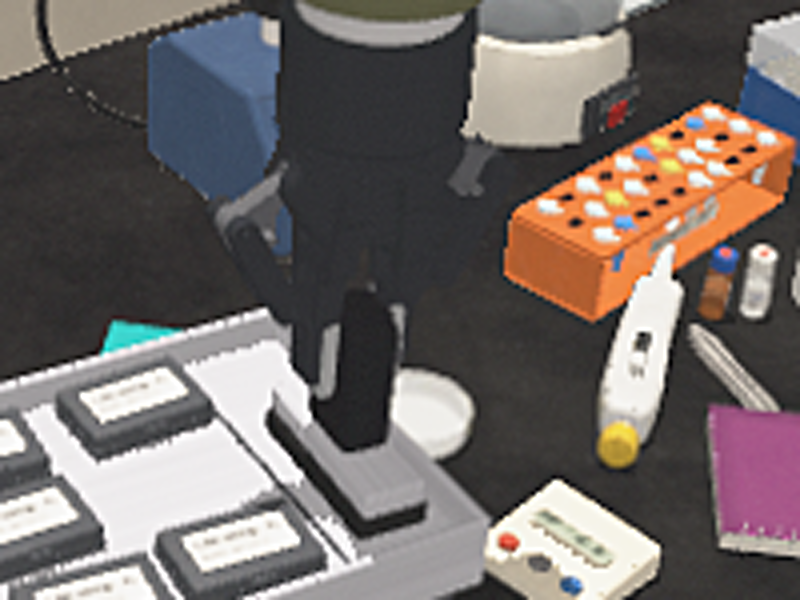

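```bash
python3 -m handwheel '{"xyz":[[0,0,-0.3],[0,0,-0.6],[0,0,-0.6],[0,0,-0.6],[0,0,-0.6]],"rotation":[[0,0,0],[0,0,-0.02],[0,0,-0.038],[0,0,-0.038],[0,0,-0.038]],"jaw":[1.8,1.8,1.8,1.8,1.8]}' 80; python3 -c "
from h import *
st()
c=snap('scene','s16.png');crop(c,'s16c.png',340,160,130,100,6);c=snap('top','t16.png');crop(c,'t16c.png',280,200,160,120,4)"
```

```text
t: 17.68
tool_pos: [0.4387, -0.4673, 0.1494]
orientation: [0.976, -0.218, -0.0, -0.0]
wrist_force: [-0.2, 0.3, -3.7]
opening: 0.269
t 17.68 S [ -17.1 -254.4  149.4] W [ 0.4387 -0.4673  0.1494] yawy -115.2 z [-0.  0. -1.] F [-0.2  0.3 -3.7] open 0.269 q [ 0.71  0.48  0.08  1.46 -0.04  1.21 -1.21]
```

View pics/s16c.png

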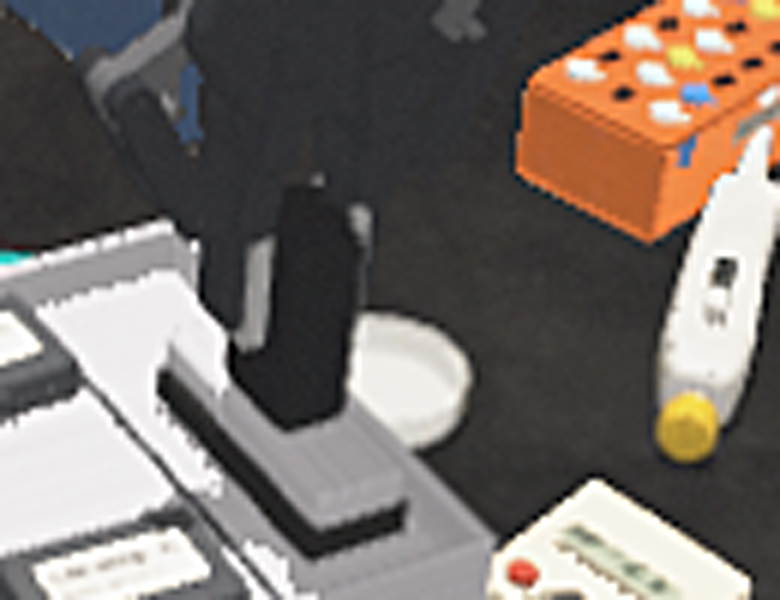

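View pics/t16c.png

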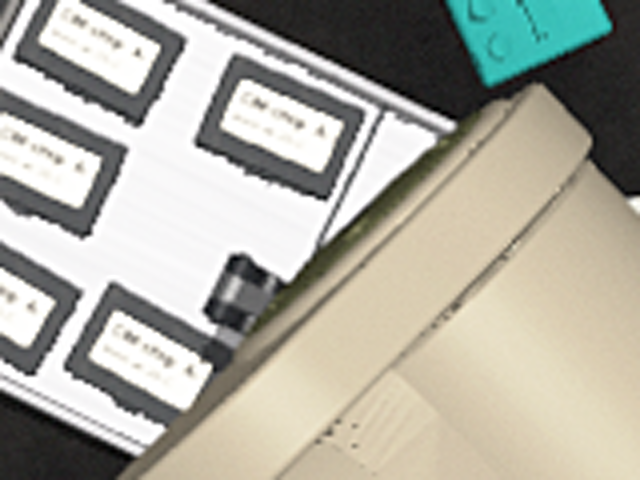

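Run:
```python
from h import *
s=pickle.load(open('scene0.pkl','rb'))
g=lambda p:(np.array(p,float)+.5)/6-.5+[340,160]
for p in [(315,558),(158,395),(405,525)]: print(toS(onz(s,[g(p)],.0865)[0]).round(1))
for p in [(318,525),(405,488),(165,345)]: print('top',toS(onz(s,[g(p)],.1105)[0]).round(1))
```

```text
[ -63.9 -240.6   86.5]
[  21.6 -238.4   86.5]
[ -63.  -271.5   86.5]
top [ -75.4 -232.   110.5]
top [ -72.6 -262.3  110.5]
top [  15.  -235.7  110.5]
```

```bash
python3 -m handwheel '{"xyz":[[-0.6,0,0.1],[-1.2,0,0.15],[-1.8,0,0.15],[-1.8,-0.8,0.15],[-1.8,-2,0.15]],"rotation":[[0,0,0],[0,0,0],[0,0,0],[0,0,0],[0,0,0]],"jaw":[1.8,1.8,1.8,1.8,1.8]}' 80; python3 -m handwheel '{"xyz":[[0,-1,0],[0,-2,0],[0,-3,0],[0,-4,0],[0,-5,0]],"rotation":[[0,0,0],[0,0,0],[0,0,0],[0,0,0],[0,0,0]],"jaw":[1.8,1.8,1.8,1.8,1.8]}' 80; python3 -c "
from h import *
st()
c=snap('scene','s17.png');crop(c,'s17c.png',260,140,200,150,4)"
```

```text
t: 18.2
tool_pos: [0.4298, -0.4424, 0.1484]
orientation: [0.976, -0.219, -0.0, 0.0]
wrist_force: [-0.8, 0.2, -3.1]
opening: 0.268
t: 18.62
tool_pos: [0.4531, -0.3952, 0.1482]
orientation: [0.976, -0.217, 0.0, -0.0]
wrist_force: [-0.1, 0.3, -2.8]
opening: 0.269
t 18.62 S [ -34.7 -183.   148.2] W [ 0.4531 -0.3952  0.1482] yawy -115.1 z [ 0.  0. -1.] F [-0.1  0.3 -2.8] open 0.269 q [ 0.62  0.39  0.05  1.58 -0.02  1.17 -1.33]
```

View pics/s17c.png

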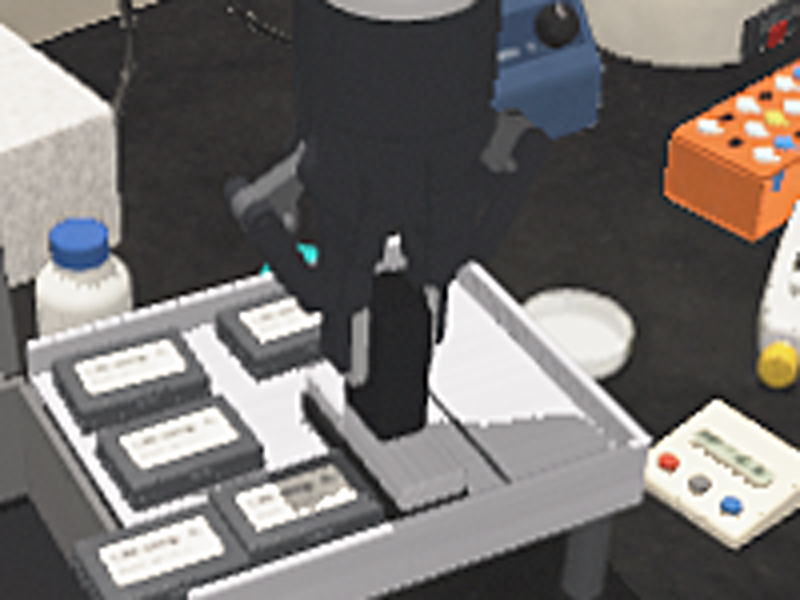

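```bash
python3 -m handwheel '{"xyz":[[0,-1.1,0],[0,-2.2,0],[0,-3.3,0],[0,-4.4,0],[0,-5.5,0]],"rotation":[[0,0,0],[0,0,0],[0,0,0],[0,0,0],[0,0,0]],"jaw":[1.8,1.8,1.8,1.8,1.8]}' 80; python3 -c "
from h import *
st()
c=snap('scene','s18.png');crop(c,'s18c.png',200,140,240,180,3)"
```

```text
t: 19.08
tool_pos: [0.4762, -0.3454, 0.1482]
orientation: [0.976, -0.218, -0.0, -0.0]
wrist_force: [-1.7, 0.1, -3.2]
opening: 0.271
t 19.08 S [ -34.8 -128.1  148.2] W [ 0.4762 -0.3454  0.1482] yawy -115.1 z [ 0.  0. -1.] F [-1.7  0.1 -3.2] open 0.271 q [ 0.55  0.37  0.03  1.61 -0.01  1.16 -1.43]
```

View pics/s18c.png

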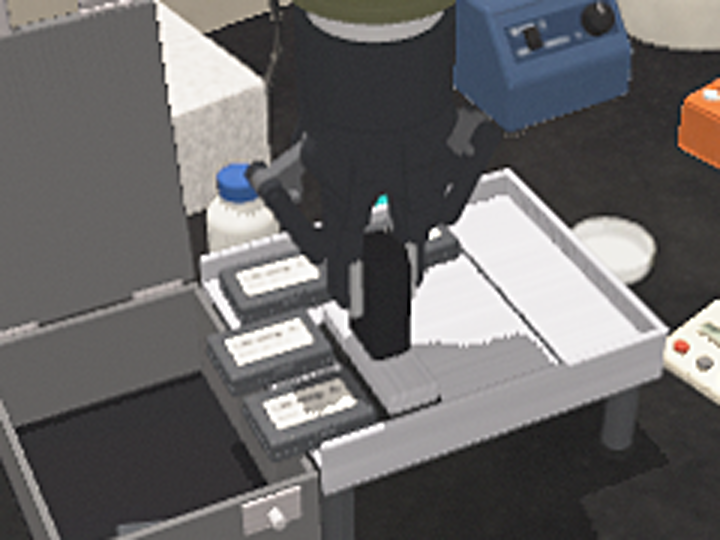

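```bash
python3 -m handwheel '{"xyz":[[0,-1.1,0],[0,-2.2,0],[0,-3.3,0],[0,-4.4,0],[0,-5.5,0]],"rotation":[[0,0,0],[0,0,0],[0,0,0],[0,0,0],[0,0,0]],"jaw":[1.8,1.8,1.8,1.8,1.8]}' 80; python3 -c "
from h import *
st()
c=snap('scene','s19.png');crop(c,'s19c.png',200,140,240,180,3)"
```

```text
t: 19.55
tool_pos: [0.4996, -0.2956, 0.1482]
orientation: [0.976, -0.218, -0.0, -0.0]
wrist_force: [-0.4, 0.6, -2.5]
opening: 0.275
t 19.55 S [-34.8 -73.1 148.2] W [ 0.4996 -0.2956  0.1482] yawy -115.1 z [ 0.  0. -1.] F [-0.4  0.6 -2.5] open 0.275 q [ 0.48  0.35  0.01  1.63 -0.    1.16 -1.53]
```

View pics/s19c.png

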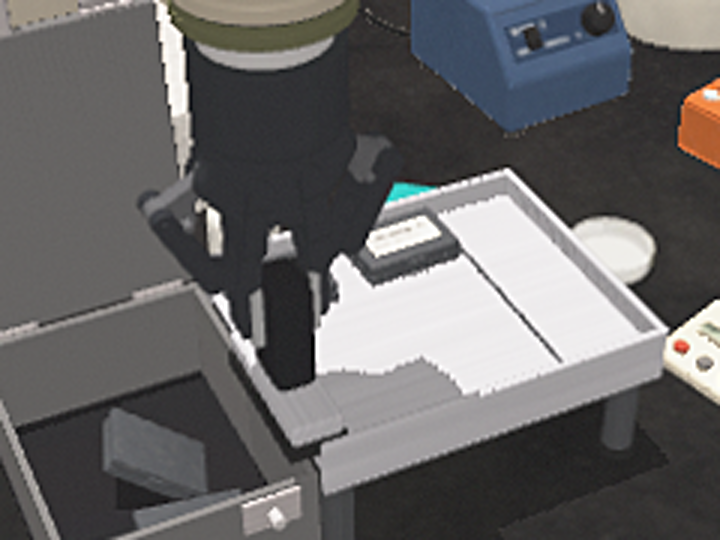

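```bash
python3 -m handwheel '{"xyz":[[0,0.3,-1.5],[0,1,-3],[2,4.5,-3],[4,8.5,-3],[5.5,12.5,-3]],"rotation":[[0,0,0],[0,0,0],[0,0,0],[0,0,0],[0,0,0]],"jaw":[1.8,1.8,1.8,1.8,1.8]}' 80; python3 -m handwheel '{"xyz":[[1,2.5,0],[2,4,0],[2.2,5,0],[2.2,5.2,0],[2.2,5.2,0]],"rotation":[[0,0,0],[0,0,0],[0,0,0],[0,0,0],[0,0,0]],"jaw":[1.8,1.8,1.8,1.8,1.8]}' 80; python3 -c "
from h import *
st()
c=snap('scene','s20.png');crop(c,'s20c.png',200,140,240,180,3);c=snap('top','t20.png');crop(c,'t20c.png',150,120,266,200,3)"
```

```text
t: 20.02
tool_pos: [0.4975, -0.4297, 0.1789]
orientation: [0.976, -0.216, 0.001, 0.0]
wrist_force: [1.4, 0.1, -3.7]
opening: 0.27
t: 20.43
tool_pos: [0.4935, -0.4854, 0.1777]
orientation: [0.976, -0.218, -0.0, -0.0]
wrist_force: [0.3, -0.3, -2.8]
opening: 0.271
t 20.43 S [  40.3 -247.5  177.7] W [ 0.4935 -0.4854  0.1777] yawy -115.2 z [-0.001  0.001 -1.   ] F [ 0.3 -0.3 -2.8] open 0.271 q [ 0.68  0.57  0.08  1.25 -0.04  1.32 -1.25]
```

View pics/s20c.png

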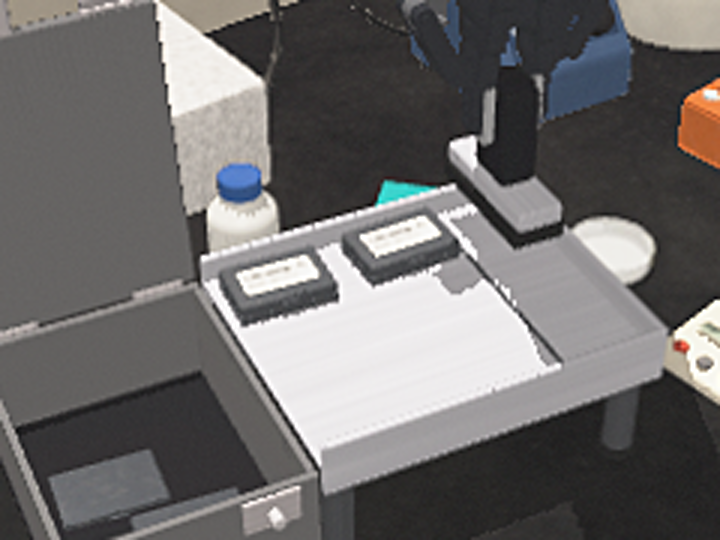

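View pics/t20c.png

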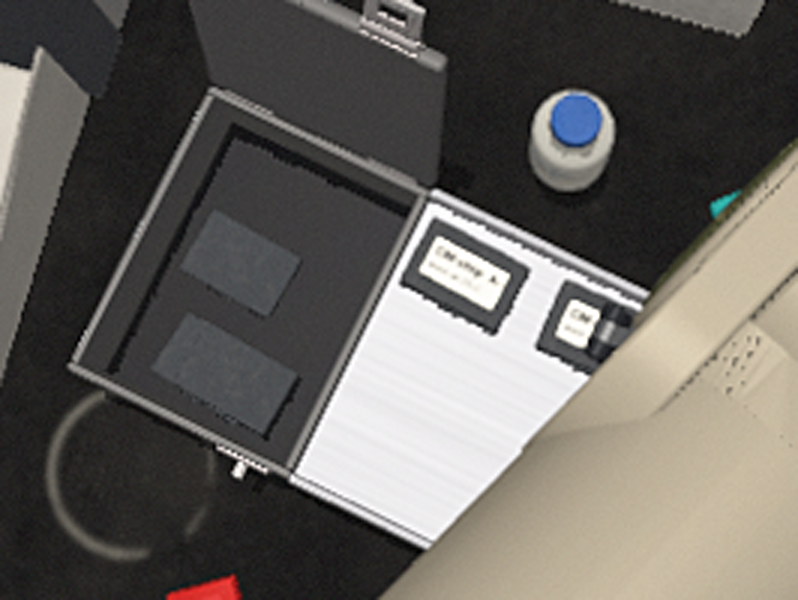

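```bash
python3 -m handwheel '{"xyz":[[0.1,0.3,0.8],[0.1,0.3,1.6],[0.1,0.3,2.4],[0.1,0.3,2.9],[0.1,0.3,2.95]],"rotation":[[0,0,0],[0,0,0],[0,0,0],[0,0,0],[0,0,0]],"jaw":[1.8,1.8,1.8,1.8,1.8]}' 80; python3 -m handwheel '{"xyz":[[0,-0.8,0],[0,-2,0],[0,-3.2,0],[0,-4.4,0],[0,-5.6,0]],"rotation":[[0,0,0],[0,0,0],[0,0,0],[0,0,0],[0,0,0]],"jaw":[1.8,1.8,1.8,1.8,1.8]}' 80; python3 -c "
from h import *
st()
c=snap('scene','s21.png');crop(c,'s21c.png',200,140,240,180,3)"
```

```text
t: 20.95
tool_pos: [0.4928, -0.4878, 0.1464]
orientation: [0.976, -0.218, -0.001, -0.001]
wrist_force: [-0.2, 0.3, -3.4]
opening: 0.272
t: 21.37
tool_pos: [0.5186, -0.4362, 0.1492]
orientation: [0.976, -0.217, 0.0, -0.0]
wrist_force: [0.6, -0.6, -2.6]
opening: 0.271
t 21.37 S [  42.1 -192.3  149.2] W [ 0.5186 -0.4362  0.1492] yawy -115.1 z [ 0.001  0.    -1.   ] F [ 0.6 -0.6 -2.6] open 0.271 q [ 0.61  0.55  0.06  1.34 -0.03  1.25 -1.33]
```

View pics/s21c.png

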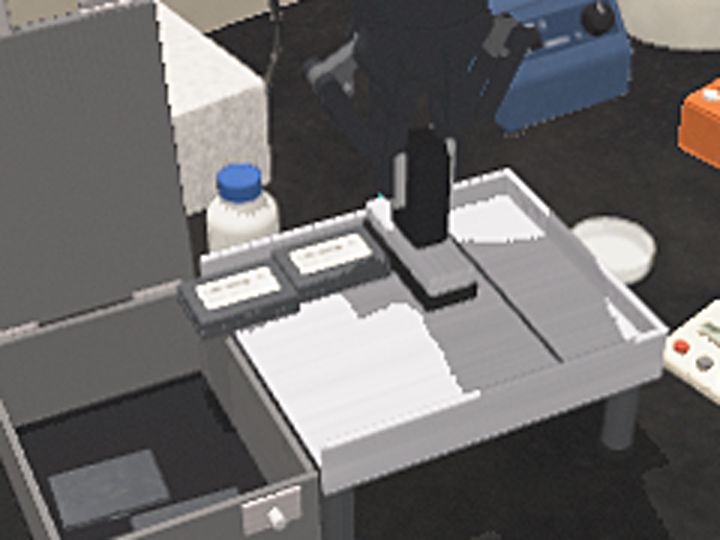

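```bash
python3 -m handwheel '{"xyz":[[0,-1.2,0],[0,-2.4,0],[0,-3.6,0],[0,-4.8,0],[0,-6,0]],"rotation":[[0,0,0],[0,0,0],[0,0,0],[0,0,0],[0,0,0]],"jaw":[1.8,1.8,1.8,1.8,1.8]}' 80; python3 -m handwheel '{"xyz":[[0,-1.2,0],[0,-2.4,0],[0,-3.6,0],[0,-4.8,0],[0,-6,0]],"rotation":[[0,0,0],[0,0,0],[0,0,0],[0,0,0],[0,0,0]],"jaw":[1.8,1.8,1.8,1.8,1.8]}' 80; python3 -c "
from h import *
st()
c=snap('scene','s22.png');crop(c,'s22c.png',200,140,240,180,3);c=snap('top','t22.png');crop(c,'t22c.png',150,120,266,200,3)"
```

```text
t: 21.83
tool_pos: [0.5434, -0.3825, 0.1487]
orientation: [0.976, -0.218, 0.0, -0.0]
wrist_force: [-0.4, -1.0, -2.4]
opening: 0.273
t: 22.25
tool_pos: [0.5688, -0.3284, 0.1487]
orientation: [0.976, -0.218, 0.0, -0.0]
wrist_force: [0.7, -0.8, -4.0]
opening: 0.271
t 22.25 S [ 41.7 -73.4 148.7] W [ 0.5688 -0.3284  0.1487] yawy -115.2 z [ 0.  0. -1.] F [ 0.7 -0.8 -4. ] open 0.271 q [ 0.46  0.51  0.03  1.41 -0.02  1.23 -1.52]
```

View pics/s22c.png

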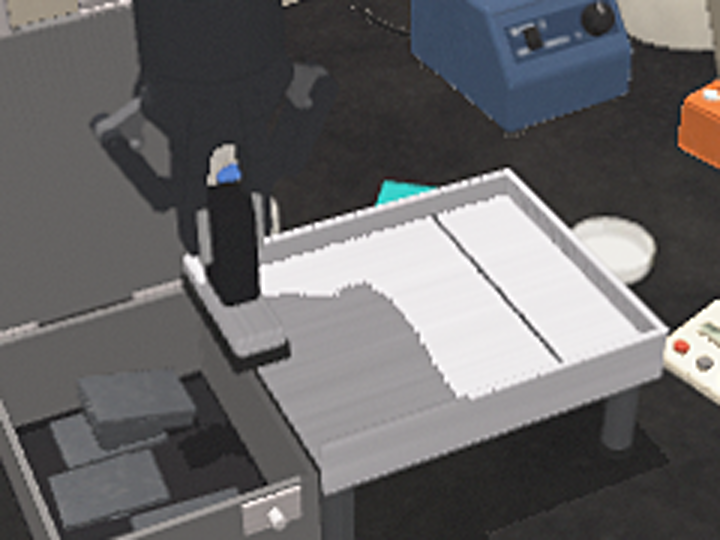

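View pics/t22c.png

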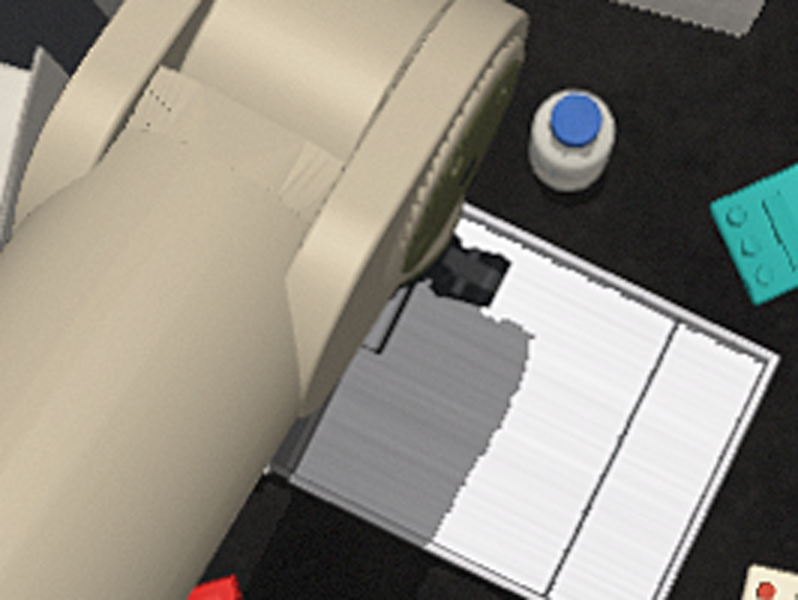

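The deck is empty and all the cases went over the edge. Now the scraper goes back to its bay.

```bash
python3 -m handwheel '{"xyz":[[0,0.8,-0.8],[-0.8,3.5,-1.5],[-1.6,7,-1.5],[-2.6,11,-1.5],[-3.6,14.5,-1.5]],"rotation":[[0,0,0],[0,0,0],[0,0,0],[0,0,0],[0,0,0]],"jaw":[1.8,1.8,1.8,1.8,1.8]}' 80; python3 -m handwheel '{"xyz":[[-0.2,2,0],[-0.3,3.3,0],[-0.3,3.4,0],[-0.3,3.4,0.5],[-0.3,3.4,1]],"rotation":[[0,0,0],[0,0,0],[0,0,0],[0,0,0],[0,0,0]],"jaw":[1.8,1.8,1.8,1.8,1.8]}' 80; python3 -c "
from h import *
st();go(S(3,-252,145.5),64.9)
c=snap('scene','s23.png');crop(c,'s23c.png',300,140,160,120,5);c=snap('top','t23.png');crop(c,'t23c.png',150,120,266,200,3)"
```

```text
t: 22.77
tool_pos: [0.4711, -0.4494, 0.1648]
orientation: [0.976, -0.219, 0.0, 0.001]
wrist_force: [-0.6, -1.7, -3.1]
opening: 0.275
t: 23.18
tool_pos: [0.4586, -0.4737, 0.1536]
orientation: [0.976, -0.217, 0.001, -0.001]
wrist_force: [-0.3, 0.1, -2.7]
opening: 0.272
t 23.18 S [   3.7 -251.7  153.6] W [ 0.4586 -0.4737  0.1536] yawy -115.0 z [ 0.002  0.001 -1.   ] F [-0.3  0.1 -2.7] open 0.272 q [ 0.7   0.51  0.08  1.4  -0.04  1.24 -1.22]
xyz_cm [-0.07  0.03  0.81] rot [-0.001 -0.001  0.001]
```

View pics/s23c.png

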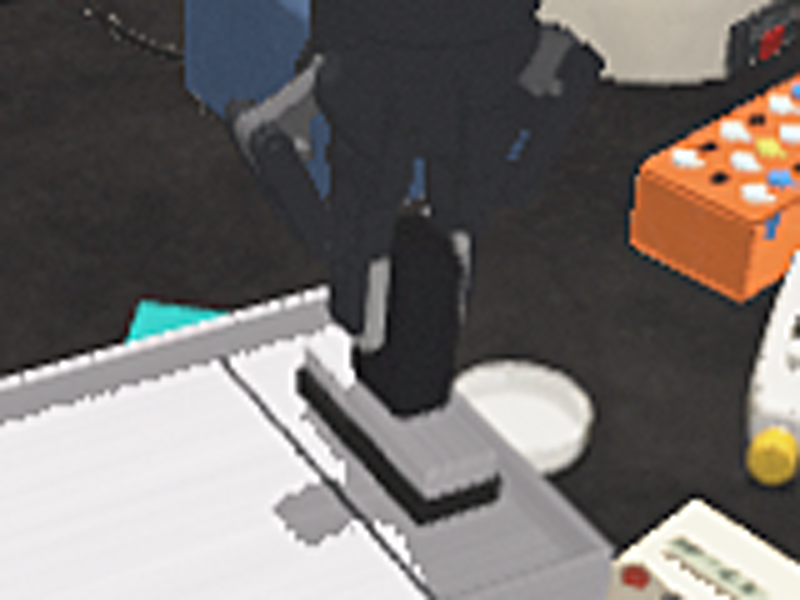

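View pics/t23c.png

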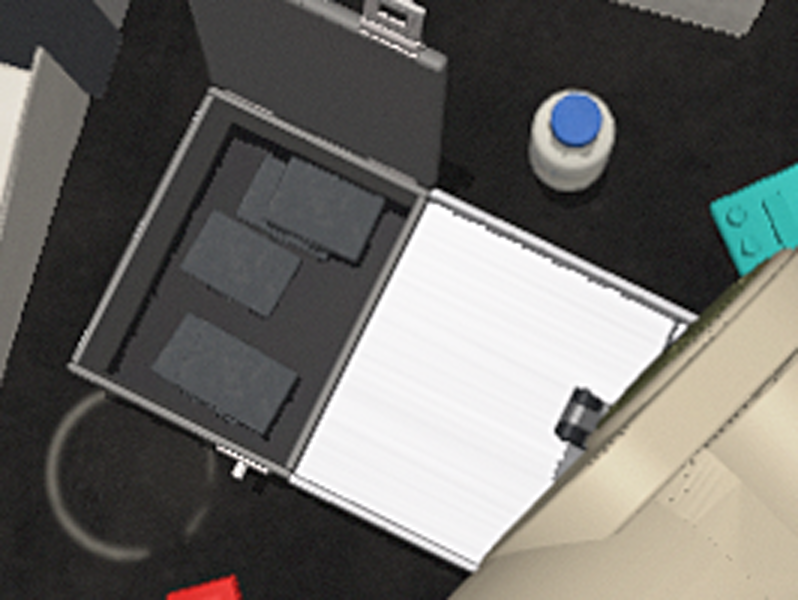

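```bash
python3 -m handwheel '{"xyz":[[0,0,0.3],[0,0,0.5],[0,0,0.7],[0,0,0.75],[0,0,0.75]],"rotation":[[0,0,0],[0,0,0],[0,0,0],[0,0,0],[0,0,0]],"jaw":[1.8,1.8,1.8,1.8,1.8]}' 80; python3 -c "
from h import *
st()"
```

```text
t: 23.7
tool_pos: [0.4569, -0.4748, 0.146]
orientation: [0.976, -0.218, -0.0, -0.0]
wrist_force: [-0.5, -0.3, -2.7]
opening: 0.271
t 23.7 S [   2.6 -253.4  146. ] W [ 0.4569 -0.4748  0.146 ] yawy -115.1 z [-0.  0. -1.] F [-0.5 -0.3 -2.7] open 0.271 q [ 0.7   0.52  0.08  1.41 -0.04  1.22 -1.22]
```

```bash
python3 -m handwheel '{"xyz":[[0,0,0.05],[0,0,0.1],[0,0,0.1]],"rotation":[[0,0,0],[0,0,0],[0,0,0]],"jaw":[1.8,1.8,1.8]}' 80; python3 -c "
from h import *
st()"
```

```text
t: 23.95
tool_pos: [0.457, -0.4751, 0.1455]
orientation: [0.976, -0.218, 0.0, 0.0]
wrist_force: [0.2, 0.0, -2.7]
opening: 0.274
t 23.95 S [   2.8 -253.7  145.5] W [ 0.457  -0.4751  0.1455] yawy -115.2 z [ 0. -0. -1.] F [ 0.2  0.  -2.7] open 0.274 q [ 0.7   0.52  0.08  1.41 -0.04  1.22 -1.22]
```

```bash
python3 -m handwheel '{"xyz":[[0,0,0.05],[0,0,0.1],[0,0,0.1]],"rotation":[[0,0,0],[0,0,0],[0,0,0]],"jaw":[1.8,1.8,1.8]}' 80; python3 -c "
from h import *
st()"; python3 -m handwheel '{"xyz":[[0,0,0.05],[0,0,0.05],[0,0,0.05]],"rotation":[[0,0,0],[0,0,0],[0,0,0]],"jaw":[1.8,1.8,1.8]}' 80
```

```text
t: 24.2
tool_pos: [0.4571, -0.4751, 0.1454]
orientation: [0.976, -0.218, 0.001, 0.0]
wrist_force: [-1.9, 2.5, 5.1]
opening: 0.274
t 24.2 S [   2.9 -253.7  145.4] W [ 0.4571 -0.4751  0.1454] yawy -115.2 z [ 0.001 -0.001 -1.   ] F [-1.9  2.5  5.1] open 0.274 q [ 0.7   0.52  0.08  1.41 -0.04  1.22 -1.22]
t: 24.45
tool_pos: [0.457, -0.4751, 0.1454]
orientation: [0.976, -0.218, 0.001, 0.0]
wrist_force: [-3.2, 3.5, 7.4]
opening: 0.275
```

```bash
python3 -m handwheel '{"xyz":[[0,0,0],[0,0,0],[0,0,0],[0,0,-0.5],[0,0,-2]],"rotation":[[0,0,0],[0,0,0],[0,0,0],[0,0,0],[0,0,0]],"jaw":[3,4.8,4.8,4.8,4.8]}' 20; python3 -m handwheel '{"xyz":[[0,0,-4],[0,0,-8],[0,0,-12],[0,0,-16],[0,0,-19]],"rotation":[[0,0,0],[0,0,0],[0,0,0],[0,0,0],[0,0,0]],"jaw":[4.8,4.8,4.8,4.8,4.8]}' 20; python3 -c "
from h import *
st(); go(S(123,42.5,385),-25.1)
c=snap('scene','s24.png');crop(c,'s24c.png',300,140,160,120,5)"
```

```text
t: 24.87
tool_pos: [0.4559, -0.474, 0.1614]
orientation: [0.976, -0.218, -0.002, -0.001]
wrist_force: [-0.4, -0.4, -0.5]
opening: 0.564
t: 25.28
tool_pos: [0.4569, -0.4751, 0.3583]
orientation: [0.976, -0.218, 0.002, 0.001]
wrist_force: [-0.3, -0.4, 0.7]
opening: 0.56
t 25.28 S [   2.7 -253.8  358.3] W [ 0.4569 -0.4751  0.3583] yawy -115.2 z [ 0.003 -0.003 -1.   ] F [-0.3 -0.4  0.7] open 0.56 q [ 0.7   0.45  0.1   1.04 -0.04  1.65 -1.23]
xyz_cm [ 12.01 -29.63  -2.66] rot [-0.002 -0.004  1.57 ]
```

View pics/s24c.png

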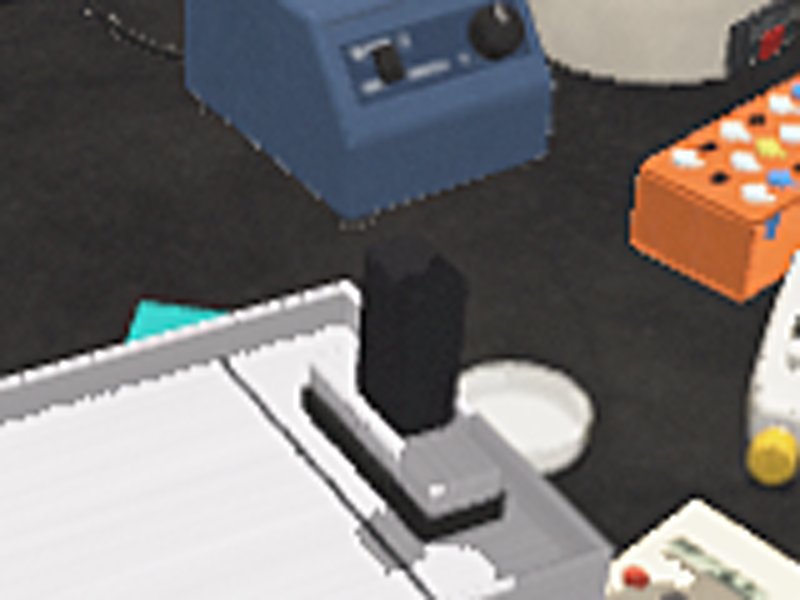

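The scraper stands upright in the bay behind the dark line. Now back to the lid handle.

```bash
python3 -m handwheel '{"xyz":[[1.2,-3,-1],[2.8,-7,-2.6],[4.4,-11,-2.6],[6,-15,-2.6],[7.4,-18,-2.6]],"rotation":[[0,0,-0.12],[0,0,-0.24],[0,0,-0.36],[0,0,-0.48],[0,0,-0.6]],"jaw":[4,4,4,4,4]}' 20; python3 -c "
from h import *
st(); go(S(123,42.5,385),-25.1)"
```

```text
t: 25.75
tool_pos: [0.6016, -0.3419, 0.3808]
orientation: [0.997, 0.083, 0.001, 0.0]
wrist_force: [1.3, -0.6, 0.7]
opening: 0.465
t 25.75 S [ 77.2 -71.7 380.8] W [ 0.6016 -0.3419  0.3808] yawy -80.5 z [ 0.002 -0.    -1.   ] F [ 1.3 -0.6  0.7] open 0.465 q [ 0.49  0.55 -0.05  0.83  0.02  1.76 -0.95]
xyz_cm [10.26 -6.78 -0.41] rot [ 0.001 -0.001 -0.966]
```

```bash
python3 -m handwheel '{"xyz":[[2,-1.4,0],[4.5,-3,0],[7,-4.6,0],[9,-6,0],[10.2,-6.8,0]],"rotation":[[0,0,-0.12],[0,0,-0.24],[0,0,-0.36],[0,0,-0.48],[0,0,-0.6]],"jaw":[4,4,4,4,4]}' 20;python3 -m handwheel '{"xyz":[[0,0,0],[0,0,0],[0,0,0],[0,0,0],[0,0,0]],"rotation":[[0,0,-0.12],[0,0,-0.24],[0,0,-0.36],[0,0,-0.365],[0,0,-0.365]],"jaw":[4,4,4,4,4]}' 20; python3 -c "
from h import *
st(); go(S(123,42.5,302),-25.1);c=snap('scene','s25.png')"
```

```text
t: 26.17
tool_pos: [0.692, -0.2568, 0.3789]
orientation: [0.927, 0.376, 0.0, -0.001]
wrist_force: [0.6, -0.4, -0.7]
opening: 0.472
t: 26.58
tool_pos: [0.6902, -0.2601, 0.3797]
orientation: [0.847, 0.532, 0.0, -0.0]
wrist_force: [-0.0, 0.4, 0.3]
opening: 0.469
t 26.58 S [122.7  40.  379.7] W [ 0.6902 -0.2601  0.3797] yawy -25.7 z [ 0.  0. -1.] F [-0.   0.4  0.3] open 0.469 q [ 0.39  0.7  -0.2   0.59  0.13  1.85 -0.18]
xyz_cm [0.25 0.03 7.77] rot [-0.   -0.   -0.01]
```

View pics/s25.png

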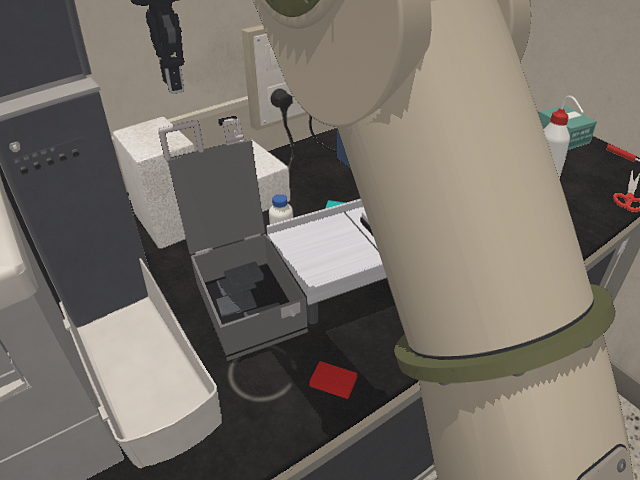

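```bash
python3 -m handwheel '{"xyz":[[0.2,0,2],[0.2,0,4],[0.2,0,6],[0.2,0,7.5],[0.2,0,8]],"rotation":[[0,0,0],[0,0,0],[0,0,0],[0,0,0],[0,0,0]],"jaw":[4,4,4,4,4]}' 20;python3 -m handwheel '{"xyz":[[0,0,0],[0,0,0],[0,0,0],[0,0,0],[0,0,0]],"rotation":[[0,0,0],[0,0,0],[0,0,0],[0,0,0],[0,0,0]],"jaw":[3,1.5,0.8,0.8,0.8]}' 40; python3 -c "
from h import *
st();s=env.get_state(); p=toS(s['tool_pos'])
print(np.arctan2(p[2]+1-80,-(p[0]-90)))"
```

```text
t: 27.05
tool_pos: [0.69, -0.2583, 0.2966]
orientation: [0.847, 0.532, -0.001, -0.002]
wrist_force: [-0.5, -0.2, -0.4]
opening: 0.469
t: 27.47
tool_pos: [0.6915, -0.2586, 0.3014]
orientation: [0.846, 0.533, 0.001, 0.001]
wrist_force: [0.1, -0.6, 4.4]
opening: 0.103
t 27.47 S [123.2  41.9 301.4] W [ 0.6915 -0.2586  0.3014] yawy -25.5 z [ 0.003 -0.001 -1.   ] F [ 0.1 -0.6  4.4] open 0.103 q [ 0.41  0.66 -0.21  0.84  0.13  1.65 -0.19]
1.7190771986311317
```

```bash
python3 -m handwheel '{"xyz":[[0,-1.2,-0.15],[0,-2.9,-0.24],[0,-5,-0.2],[0,-7.2,0.1],[0,-9.5,0.6]],"rotation":[[0,0,0],[0,0,0],[0,0,0],[0,0,0],[0,0,0]],"jaw":[0.8,0.8,0.8,0.8,0.8]}' 40;python3 -m handwheel '{"xyz":[[0,-1.58,0.5],[0,-3.66,1.37],[0,-5.64,2.45],[0,-7.5,3.71],[0,-9.22,5.16]],"rotation":[[0,0,0],[0,0,0],[0,0,0],[0,0,0],[0,0,0]],"jaw":[0.8,0.8,0.8,0.8,0.8]}' 40; python3 -c "
from h import *
st();s=env.get_state(); p=toS(s['tool_pos'])
c=snap('scene','s26.png')"
```

```text
t: 27.88
tool_pos: [0.6055, -0.218, 0.2959]
orientation: [0.846, 0.533, 0.001, 0.002]
wrist_force: [3.0, -2.9, -2.2]
opening: 0.098
t: 28.3
tool_pos: [0.5218, -0.1783, 0.2432]
orientation: [0.846, 0.533, 0.001, 0.002]
wrist_force: [3.1, -3.6, -2.5]
opening: 0.105
t 28.3 S [-64.5  42.5 243.2] W [ 0.5218 -0.1783  0.2432] yawy -25.6 z [ 0.003 -0.002 -1.   ] F [ 3.1 -3.6 -2.5] open 0.105 q [ 0.49  0.24 -0.26  1.57  0.06  1.34 -0.23]
```

View pics/s26.png

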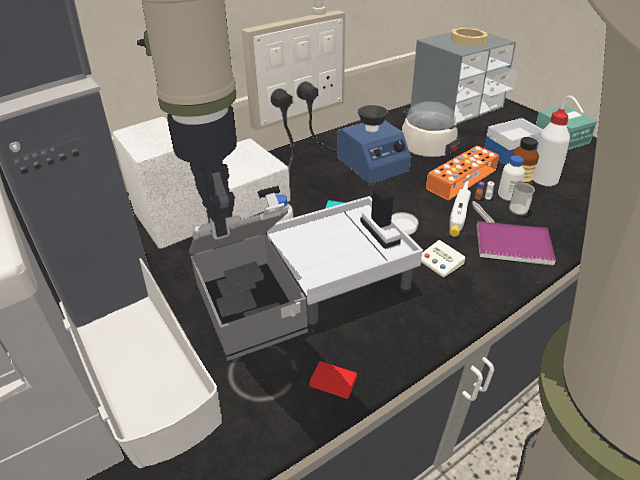

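```bash
python3 -m handwheel '{"xyz":[[0,-1.57,1.61],[0,-2.97,3.37],[0,-4.19,5.27],[0,-5.21,7.27],[0,-6.02,9.36]],"rotation":[[0,0,0],[0,0,0],[0,0,0],[0,0,0],[0,0,0]],"jaw":[0.8,0.8,0.8,0.8,0.8]}' 40;python3 -m handwheel '{"xyz":[[0,-0.51,1.73],[0,-0.83,3.27],[0,-1.0,4.39],[0,-1.11,5.4],[0,-1.14,6.0]],"rotation":[[0,0,0],[0,0,0],[0,0,0],[0,0,0],[0,0,0]],"jaw":[0.8,0.8,0.8,0.8,0.8]}' 40; python3 -c "
from h import *
st()"
```

```text
t: 28.77
tool_pos: [0.4678, -0.1525, 0.1489]
orientation: [0.846, 0.533, 0.0, 0.001]
wrist_force: [4.5, -4.7, -1.5]
opening: 0.103
t: 29.18
tool_pos: [0.458, -0.1479, 0.0883]
orientation: [0.846, 0.533, 0.0, 0.001]
wrist_force: [1.4, -6.0, 0.8]
opening: 0.1
t 29.18 S [-135.2   43.    88.3] W [ 0.458  -0.1479  0.0883] yawy -25.5 z [ 0.001 -0.001 -1.   ] F [ 1.4 -6.   0.8] open 0.1 q [ 0.49  0.24 -0.27  1.94  0.08  0.97 -0.27]
```

```bash
python3 -m handwheel '{"xyz":[[0,0,0.2],[0,0,0.4],[0,0,0.5],[0,0,0.6],[0,0,0.6]],"rotation":[[0,0,0],[0,0,0],[0,0,0],[0,0,0],[0,0,0]],"jaw":[0.8,0.8,0.8,0.8,0.8]}' 40; python3 -c "
from h import *
st();c=snap('scene','s27.png');crop(c,'s27c.png',180,200,200,150,4)"
```

```text
t: 29.6
tool_pos: [0.4581, -0.1478, 0.0854]
orientation: [0.846, 0.533, 0.0, 0.001]
wrist_force: [-12.1, -1.2, 27.3]
opening: 0.103
t 29.6 S [-135.1   43.1   85.4] W [ 0.4581 -0.1478  0.0854] yawy -25.5 z [ 0.001 -0.002 -1.   ] F [-12.1  -1.2  27.3] open 0.103 q [ 0.48  0.24 -0.27  1.95  0.08  0.96 -0.27]
```

View pics/s27c.png

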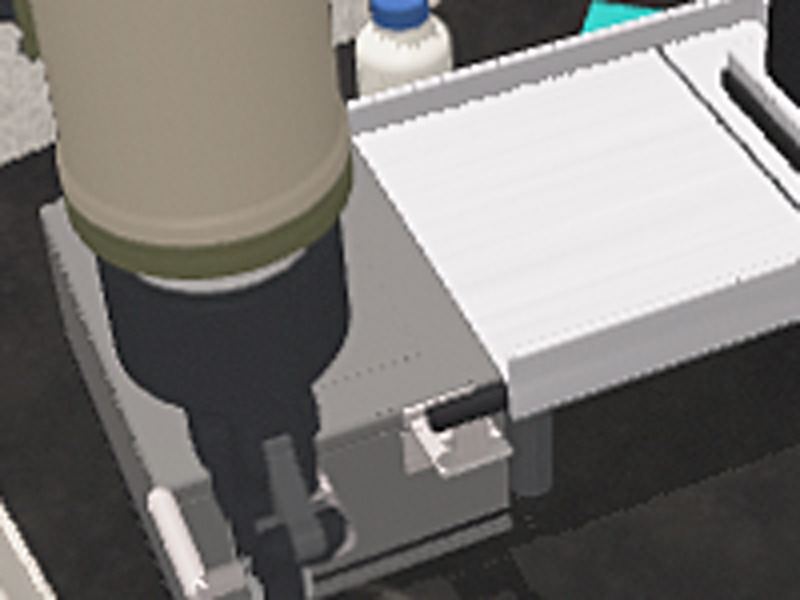

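```bash
python3 -m handwheel '{"xyz":[[0,0,-0.3],[0,0,-0.3],[0,0,-0.3],[0,0,-0.3],[0,0,-1.0]],"rotation":[[0,0,0],[0,0,0],[0,0,0],[0,0,0],[0,0,0]],"jaw":[0.8,2.5,4,4,4]}' 20; python3 -m handwheel '{"xyz":[[0,0,-2],[0,0,-4],[0,0,-6],[0,0,-8],[0,0,-8]],"rotation":[[0,0,0],[0,0,0],[0,0,0],[0,0,0],[0,0,0]],"jaw":[4.5,4.5,4.5,4.5,4.5]}' 20; python3 -c "
from h import *
st();go(S(-114,-42,167),-115.1)"
```

```text
t: 30.07
tool_pos: [0.4565, -0.146, 0.0912]
orientation: [0.846, 0.534, -0.001, -0.001]
wrist_force: [-0.5, 1.0, -0.1]
opening: 0.467
t: 30.48
tool_pos: [0.4596, -0.147, 0.1768]
orientation: [0.846, 0.534, 0.002, 0.002]
wrist_force: [1.4, 0.3, 0.5]
opening: 0.53
t 30.48 S [-134.1   44.5  176.8] W [ 0.4596 -0.147   0.1768] yawy -25.5 z [ 0.006 -0.002 -1.   ] F [1.4 0.3 0.5] open 0.53 q [ 0.5   0.14 -0.27  1.84  0.04  1.16 -0.24]
xyz_cm [-8.64  2.06  0.98] rot [ 0.004 -0.006  1.564]
```

```bash
python3 -m handwheel '{"xyz":[[-2,0.4,0],[-4,0.9,0],[-6,1.4,0],[-8,1.9,0],[-8.6,2.1,0]],"rotation":[[0,0,0.12],[0,0,0.24],[0,0,0.36],[0,0,0.48],[0,0,0.6]],"jaw":[4.5,4.5,4.5,4.5,4.5]}' 20; python3 -m handwheel '{"xyz":[[0,0,0],[0,0,0],[0,0,0],[0,0,0],[0,0,0]],"rotation":[[0,0,0.12],[0,0,0.24],[0,0,0.36],[0,0,0.48],[0,0,0.6]],"jaw":[4.5,4.5,4.5,4.5,4.5]}' 20; python3 -m handwheel '{"xyz":[[0,0,0],[0,0,0],[0,0,0],[0,0,0],[0,0,0]],"rotation":[[0,0,0.12],[0,0,0.24],[0,0,0.36],[0,0,0.365],[0,0,0.365]],"jaw":[4.5,4.5,4.5,4.5,4.5]}' 20; python3 -c "
from h import *
st();go(S(-114,-42,120),-115.1)
c=snap('scene','s28.png');crop(c,'s28c.png',180,200,200,150,4); pickle.dump(c,open('scene28.pkl','wb'))"
```

```text
t: 30.9
tool_pos: [0.438, -0.2366, 0.1723]
orientation: [0.967, 0.255, -0.001, 0.0]
wrist_force: [-0.6, -0.5, 0.7]
opening: 0.521
t: 31.32
tool_pos: [0.4392, -0.2331, 0.1722]
orientation: [0.999, -0.04, -0.0, -0.0]
wrist_force: [0.4, -0.6, -0.2]
opening: 0.525
t: 31.73
tool_pos: [0.4393, -0.2332, 0.1723]
orientation: [0.976, -0.216, -0.0, -0.0]
wrist_force: [-0.0, 0.6, -0.3]
opening: 0.525
t 31.73 S [-115.9  -42.1  172.3] W [ 0.4393 -0.2332  0.1723] yawy -114.9 z [-0.     0.001 -1.   ] F [-0.   0.6 -0.3] open 0.525 q [ 0.49  0.16 -0.07  1.82  0.01  1.16 -1.59]
xyz_cm [ 0.19 -0.01  5.23] rot [-0.     0.001  0.003]
```

View pics/s28c.png

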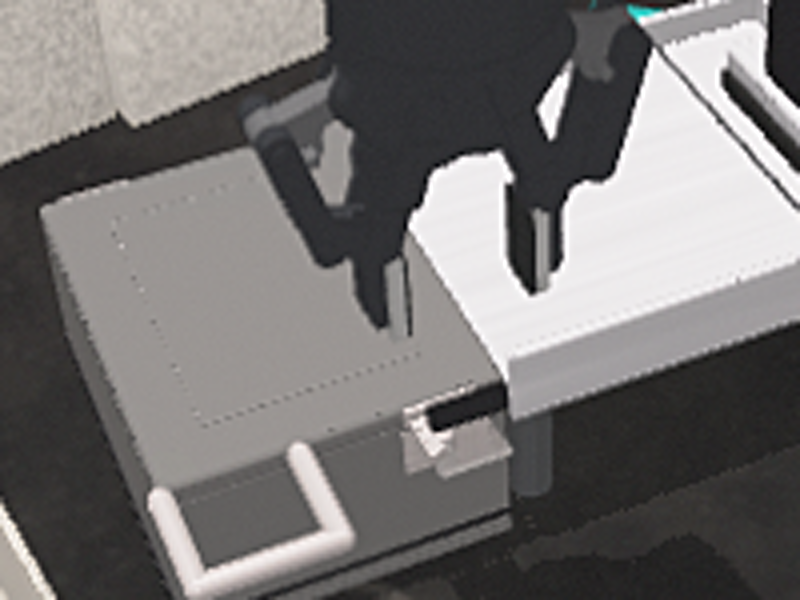

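```bash
python3 -m handwheel '{"xyz":[[0.1,0,1],[0.2,0,2.5],[0.2,0,4],[0.2,0,5],[0.2,0,5.5]],"rotation":[[0,0,0],[0,0,0],[0,0,0],[0,0,0],[0,0,0]],"jaw":[4.5,4.5,4.5,4.5,4.5]}' 20; python3 -m handwheel '{"xyz":[[0,0,0],[0,0,0],[0,0,0],[0,0,0],[0,0,0]],"rotation":[[0,0,0],[0,0,0],[0,0,0],[0,0,0],[0,0,0]],"jaw":[4,3.5,2.9,2.8,2.8]}' 20; python3 -c "
from h import *
st()"
```

```text
t: 32.2
tool_pos: [0.4402, -0.2339, 0.1154]
orientation: [0.976, -0.217, -0.001, -0.0]
wrist_force: [-0.2, 0.2, -0.3]
opening: 0.529
t: 32.62
tool_pos: [0.442, -0.2332, 0.1183]
orientation: [0.976, -0.217, 0.001, -0.001]
wrist_force: [1.5, 4.0, 0.5]
opening: 0.338
t 32.62 S [-113.4  -41.   118.3] W [ 0.442  -0.2332  0.1183] yawy -115.1 z [ 0.001  0.001 -1.   ] F [1.5 4.  0.5] open 0.338 q [ 0.49  0.22 -0.07  1.87  0.02  1.04 -1.6 ]
```

```bash
python3 -m handwheel '{"xyz":[[-0.45,0,0.29],[-0.85,0,0.63],[-1.19,0,1.04],[-1.47,0,1.49],[-1.67,0,1.98]],"rotation":[[0,0,0],[0,0,0],[0,0,0],[0,0,0],[0,0,0]],"jaw":[2.8,2.8,2.8,2.8,2.8]}' 20; python3 -m handwheel '{"xyz":[[-0.13,0,0.52],[-0.19,0,1.04],[-0.16,0,1.57],[-0.06,0,2.09],[0.13,0,2.59]],"rotation":[[0,0,0],[0,0,0],[0,0,0],[0,0,0],[0,0,0]],"jaw":[2.8,2.8,2.8,2.8,2.8]}' 20;  python3 -m handwheel '{"xyz":[[0.16,0,0.31],[0.35,0,0.61],[0.57,0,0.89],[0.82,0,1.14],[0.9,0,1.2]],"rotation":[[0,0,0],[0,0,0],[0,0,0],[0,0,0],[0,0,0]],"jaw":[2.8,2.8,2.8,2.8,2.8]}' 20; python3 -c "
from h import *
st();c=snap('scene','s29.png');crop(c,'s29c.png',180,200,200,150,4)"
```

```text
t: 33.03
tool_pos: [0.4282, -0.2267, 0.0993]
orientation: [0.976, -0.217, 0.002, -0.0]
wrist_force: [3.5, 3.7, 2.9]
opening: 0.341
t: 33.45
tool_pos: [0.4288, -0.227, 0.0729]
orientation: [0.976, -0.217, 0.002, -0.0]
wrist_force: [0.6, 5.2, 3.9]
opening: 0.34
t: 33.87
tool_pos: [0.4365, -0.2305, 0.0604]
orientation: [0.976, -0.217, 0.001, -0.001]
wrist_force: [-2.5, 6.8, 8.3]
opening: 0.342
t 33.87 S [-119.6  -40.9   60.4] W [ 0.4365 -0.2305  0.0604] yawy -115.1 z [ 0.001  0.001 -1.   ] F [-2.5  6.8  8.3] open 0.342 q [ 0.48  0.29 -0.07  1.94  0.02  0.91 -1.61]
```

View pics/s29c.png

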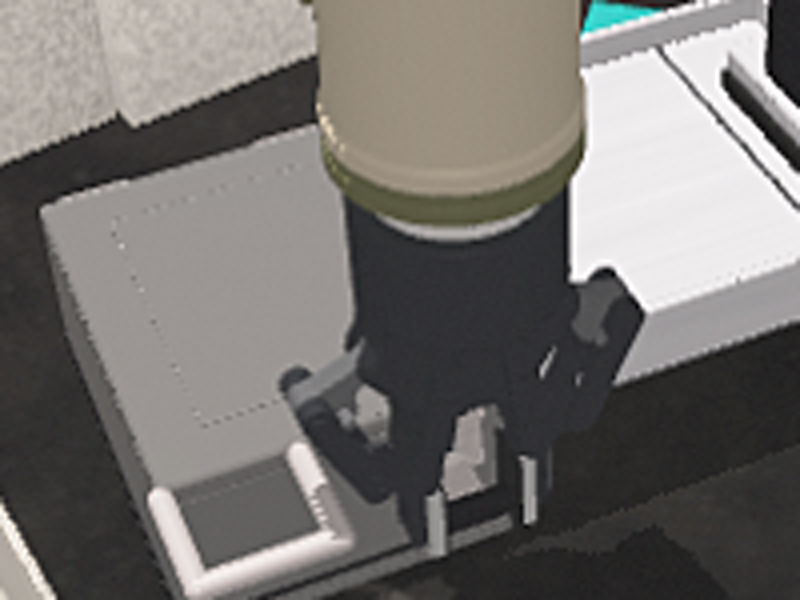

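```bash
python3 -m handwheel '{"xyz":[[0.2,0,0.1],[0.3,0,0.1],[0.3,0,0.1],[0.2,0,0.05],[0,0,0]],"rotation":[[0,0,0],[0,0,0],[0,0,0],[0,0,0],[0,0,0]],"jaw":[2.8,2.8,2.8,2.8,2.8]}' 20; python3 -m handwheel '{"xyz":[[0,0,0],[0,0,0],[0,0,-0.5],[0,0,-3],[0,0,-7]],"rotation":[[0,0,0],[0,0,0],[0,0,0],[0,0,0],[0,0,0]],"jaw":[3.5,4.5,4.5,4.5,4.5]}' 20; python3 -c "
from h import *
st();go([.365,-.5605,.2],-100.7);c=snap('scene','s30.png');crop(c,'s30c.png',220,220,160,120,5);c=snap('top','t30.png');pickle.dump(c,open('top30.pkl','wb'));crop(c,'t30c.png',300,240,200,150,4)"
```

```text
t: 34.33
tool_pos: [0.4364, -0.2305, 0.0606]
orientation: [0.976, -0.217, 0.001, -0.001]
wrist_force: [4.0, 5.0, 1.3]
opening: 0.337
t: 34.75
tool_pos: [0.4328, -0.231, 0.1276]
orientation: [0.976, -0.218, -0.004, -0.001]
wrist_force: [0.4, 0.1, 0.8]
opening: 0.525
t 34.75 S [-122.7  -42.9  127.6] W [ 0.4328 -0.231   0.1276] yawy -115.2 z [-0.007  0.003 -1.   ] F [0.4 0.1 0.8] open 0.525 q [ 0.49  0.2  -0.07  1.88  0.02  1.07 -1.6 ]
xyz_cm [ 7.83 32.7  -7.29] rot [-0.001  0.007 -0.253]
```

View pics/s30c.png

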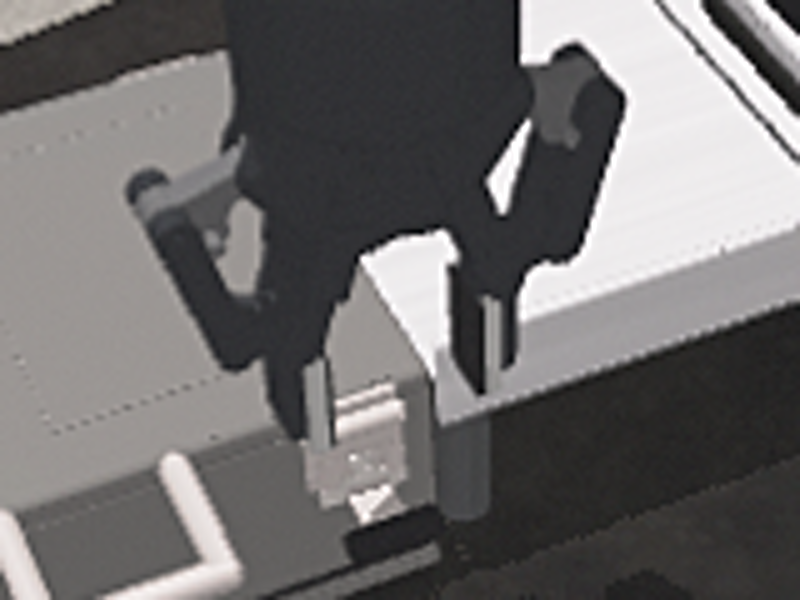

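View pics/t30c.png

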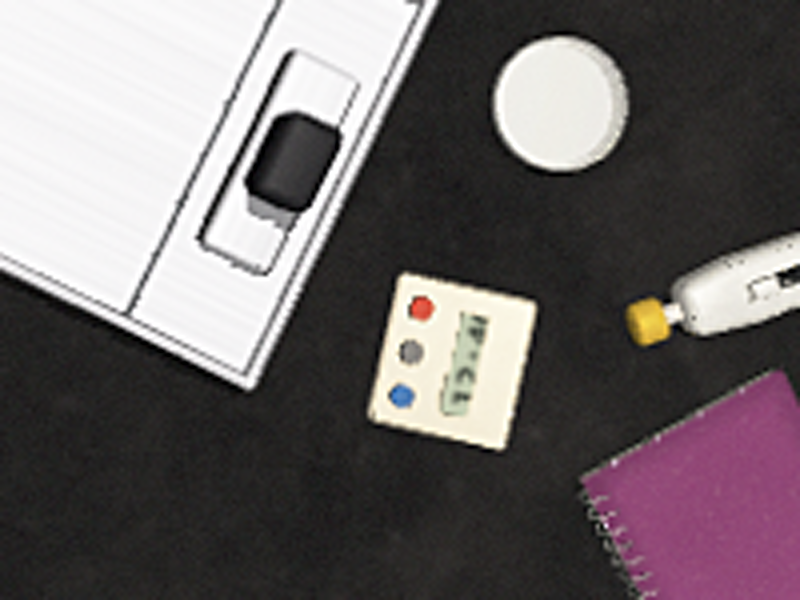

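The hasp is down with the stud through its slot, and its tab is back at scene (299,326), the original pixel. Timer pickup next.

Run:
```python
from h import *
c=pickle.load(open('top30.pkl','rb'))
f=lambda p:(np.array(p,float)+.5)/4-.5+[300,240]
q=onz(c,f([(400,273),(538,300),(505,451),(369,417)]),.02)[:,:2]
m=q.mean(0); e=q[1]-q[0]; print(m,np.degrees(np.arctan2(e[1],e[0])),np.linalg.norm(e),np.linalg.norm(q[2]-q[1])); e=q[3]-q[0];print(np.degrees(np.arctan2(e[1],e[0])))
```

```text
[ 0.36631328 -0.56137782] -100.52699436198759 0.06352157015431907 0.06887341442496382
168.38640784922444
```

```bash
python3 -m handwheel '{"xyz":[[0,2,-3],[1,5,-5],[2.5,9,-6],[4,13,-6],[5,16.5,-6]],"rotation":[[0,0,0],[0,0,-0.06],[0,0,-0.12],[0,0,-0.18],[0,0,-0.25]],"jaw":[5,6,7.2,7.2,7.2]}' 20; python3 -c "
from h import *
st();go([.365,-.5605,.12],-100.7)"
```

```text
t: 35.27
tool_pos: [0.4107, -0.405, 0.1916]
orientation: [0.996, -0.093, 0.001, 0.001]
wrist_force: [0.9, 0.0, -0.2]
opening: 0.844
t 35.27 S [ -68.8 -209.9  191.6] W [ 0.4107 -0.405   0.1916] yawy -100.6 z [ 0.003 -0.003 -1.   ] F [ 0.9  0.  -0.2] open 0.844 q [ 0.7   0.31  0.02  1.59 -0.01  1.24 -1.03]
xyz_cm [-1.64 16.11  7.2 ] rot [ 0.002 -0.003  0.001]
```

```bash
python3 -m handwheel '{"xyz":[[-0.4,4,0],[-0.8,8,0],[-1.2,12,0],[-1.6,15,0],[-1.6,16.1,2]],"rotation":[[0,0,0],[0,0,0],[0,0,0],[0,0,0],[0,0,0]],"jaw":[7.4,7.4,7.4,7.4,7.4]}' 20;python3 -m handwheel '{"xyz":[[0,0,3],[0,0,6],[0,0,9],[0,0,11],[0,0,12]],"rotation":[[0,0,0],[0,0,0],[0,0,0],[0,0,0],[0,0,0]],"jaw":[7.4,7.4,7.4,7.4,7.4]}' 20; python3 -c "
from h import *
st();go([.366,-.561,.0125],-100.7);c=snap('scene','s31.png');crop(c,'s31c.png',360,160,160,120,5)"
```

```text
t: 35.68
tool_pos: [0.3606, -0.5649, 0.1737]
orientation: [0.995, -0.098, 0.001, 0.004]
wrist_force: [-0.2, -0.4, 1.3]
opening: 0.864
t: 36.1
tool_pos: [0.363, -0.5561, 0.0461]
orientation: [0.996, -0.095, -0.002, -0.002]
wrist_force: [-1.1, 0.5, 0.1]
opening: 0.869
t 36.1 S [ -47.9 -366.9   46.1] W [ 0.363  -0.5561  0.0461] yawy -100.9 z [-0.003  0.004 -1.   ] F [-1.1  0.5  0.1] open 0.869 q [ 0.89  0.62  0.08  1.48 -0.05  1.05 -0.78]
xyz_cm [0.4  0.44 3.36] rot [-0.003  0.004 -0.003]
```

View pics/s31c.png

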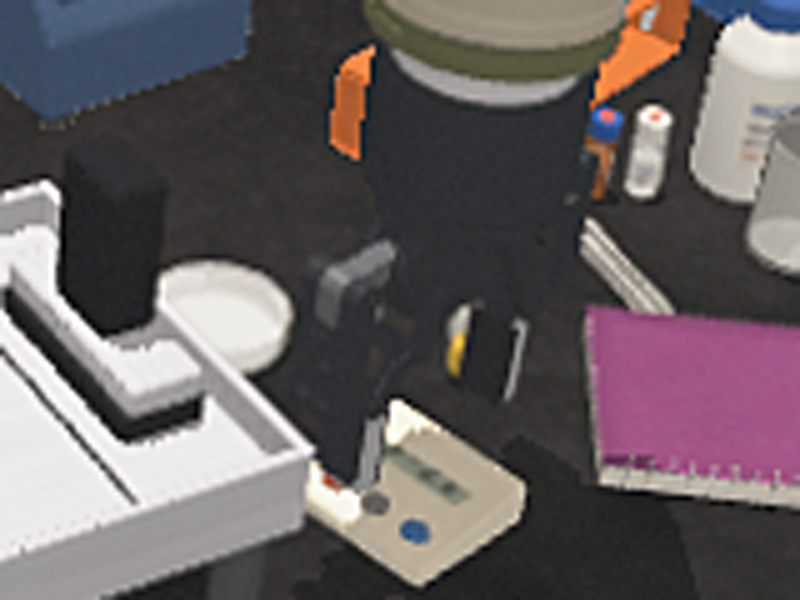

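```bash
python3 -m handwheel '{"xyz":[[0.2,0.2,0],[0.2,0.2,0],[0.2,0.2,0]],"rotation":[[0,0,0],[0,0,0],[0,0,0]],"jaw":[7.4,7.4,7.4]}' 20; python3 -c "
from h import *
st();go([.366,-.561,.0125],-100.7)"
```

```text
t: 36.4
tool_pos: [0.367, -0.5612, 0.0521]
orientation: [0.996, -0.094, 0.001, 0.001]
wrist_force: [-0.8, -0.9, -0.2]
opening: 0.866
t 36.4 S [ -42.1 -369.8   52.1] W [ 0.367  -0.5612  0.0521] yawy -100.8 z [ 0.002 -0.003 -1.   ] F [-0.8 -0.9 -0.2] open 0.866 q [ 0.89  0.62  0.08  1.46 -0.05  1.06 -0.78]
xyz_cm [-0.11 -0.01  3.96] rot [ 0.003 -0.003 -0.002]
```

```bash
python3 -m handwheel '{"xyz":[[0,0,1],[0,0,2],[0,0,3],[0,0,3.6],[0,0,3.9]],"rotation":[[0,0,0],[0,0,0],[0,0,0],[0,0,0],[0,0,0]],"jaw":[7.4,7.4,7.4,7.4,7.4]}' 20;python3 -m handwheel '{"xyz":[[0,0,0],[0,0,0],[0,0,0],[0,0,0],[0,0,0]],"rotation":[[0,0,0],[0,0,0],[0,0,0],[0,0,0],[0,0,0]],"jaw":[7.4,6.2,5.5,5,5]}' 40; python3 -c "
from h import *
st()"
```

```text
t: 36.82
tool_pos: [0.3655, -0.5586, 0.0086]
orientation: [0.996, -0.094, -0.001, -0.001]
wrist_force: [-1.2, -0.0, 0.8]
opening: 0.866
t: 37.23
tool_pos: [0.3663, -0.5599, 0.0112]
orientation: [0.996, -0.094, 0.0, 0.0]
wrist_force: [0.4, 0.1, 0.7]
opening: 0.706
t 37.23 S [ -43.3 -369.    11.2] W [ 0.3663 -0.5599  0.0112] yawy -100.8 z [ 0.    -0.001 -1.   ] F [0.4 0.1 0.7] open 0.706 q [ 0.89  0.67  0.07  1.49 -0.05  0.99 -0.78]
```

```bash
python3 -m handwheel '{"xyz":[[0,0,-1.5],[0,0,-5],[0,0,-9],[0,0,-13],[0,0,-17]],"rotation":[[0,0,0],[0,0,0],[0,0,0],[0,0,0],[0,0,0]],"jaw":[5,5,5,5,5]}' 40;python3 -m handwheel '{"xyz":[[0,0,-3],[0,0,-5.5],[0,0,-6],[0,0,-6],[0,0,-6]],"rotation":[[0,0,0],[0,0,0],[0,0,0],[0,0,0],[0,0,0]],"jaw":[5,5,5,5,5]}' 40; python3 -c "
from h import *
st();go(S(0,0,240),-100.7);c=snap('scene','s32.png');crop(c,'s32c.png',300,60,260,195,3)"
```

```text
t: 37.65
tool_pos: [0.3658, -0.5593, 0.1826]
orientation: [0.996, -0.094, -0.0, -0.0]
wrist_force: [0.3, -1.7, -0.8]
opening: 0.71
t: 38.07
tool_pos: [0.366, -0.5594, 0.2399]
orientation: [0.996, -0.094, -0.0, -0.0]
wrist_force: [0.1, 0.1, -0.9]
opening: 0.711
t 38.07 S [ -43.8 -368.7  239.9] W [ 0.366  -0.5594  0.2399] yawy -100.8 z [-0.     0.001 -1.   ] F [ 0.1  0.1 -0.9] open 0.711 q [ 0.88  0.48  0.09  1.24 -0.04  1.42 -0.79]
xyz_cm [ 1.334e+01 -3.465e+01  1.000e-02] rot [-0.001  0.001 -0.002]
```

View pics/s32c.png

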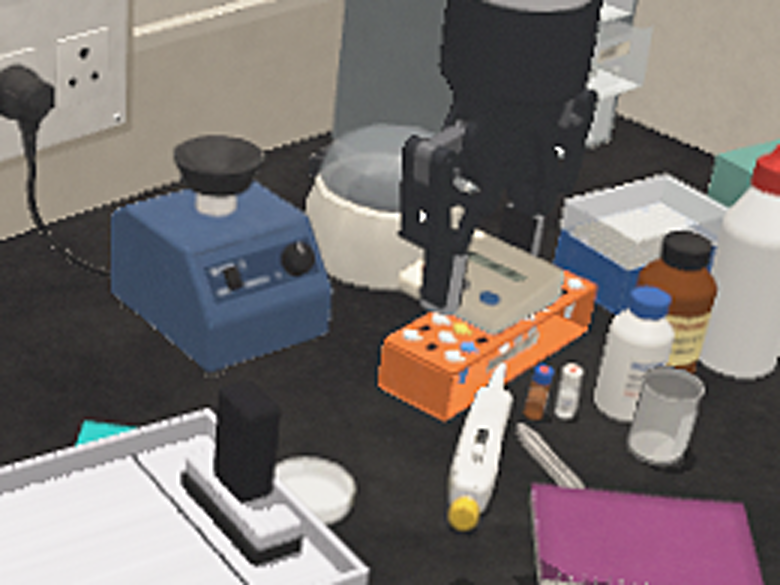

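```bash
python3 -m handwheel '{"xyz":[[0.8,-2,0],[2,-5.5,0],[3.5,-9.5,0],[5.2,-13.5,0],[6.7,-17.3,0]],"rotation":[[0,0,0],[0,0,0],[0,0,0],[0,0,0],[0,0,0]],"jaw":[5,5,5,5,5]}' 40;python3 -m handwheel '{"xyz":[[1.5,-4,0],[3,-8,0],[4.5,-12,0],[6,-15.5,0],[6.6,-17.3,0]],"rotation":[[0,0,0],[0,0,0],[0,0,0],[0,0,0],[0,0,0]],"jaw":[5,5,5,5,5]}' 40;python3 -m handwheel '{"xyz":[[0,0,1],[0,0,3],[0,0,5],[0,0,7],[0,0,9]],"rotation":[[0,0,0],[0,0,0],[0,0,0],[0,0,0],[0,0,0]],"jaw":[5,5,5,5,5]}' 40; python3 -c "
from h import *
st();go(S(0,0,102),-100.7);c=snap('scene','s33.png');crop(c,'s33c.png',160,140,240,180,3)"
```

```text
t: 38.53
tool_pos: [0.4633, -0.4019, 0.2384]
orientation: [0.996, -0.095, -0.002, -0.001]
wrist_force: [0.5, -0.6, -0.8]
opening: 0.709
t: 38.95
tool_pos: [0.5631, -0.2392, 0.2383]
orientation: [0.996, -0.091, -0.001, -0.002]
wrist_force: [0.4, 1.0, -0.1]
opening: 0.708
t: 39.37
tool_pos: [0.5591, -0.2468, 0.1476]
orientation: [0.996, -0.095, -0.002, -0.0]
wrist_force: [0.2, 0.6, 0.0]
opening: 0.709
t 39.37 S [ -1.7  -3.6 147.6] W [ 0.5591 -0.2468  0.1476] yawy -100.9 z [-0.003  0.001 -1.   ] F [0.2 0.6 0. ] open 0.709 q [ 0.41  0.42 -0.06  1.54  0.03  1.19 -1.42]
xyz_cm [ 0.27 -0.3   4.56] rot [-0.     0.004 -0.003]
```

View pics/s33c.png

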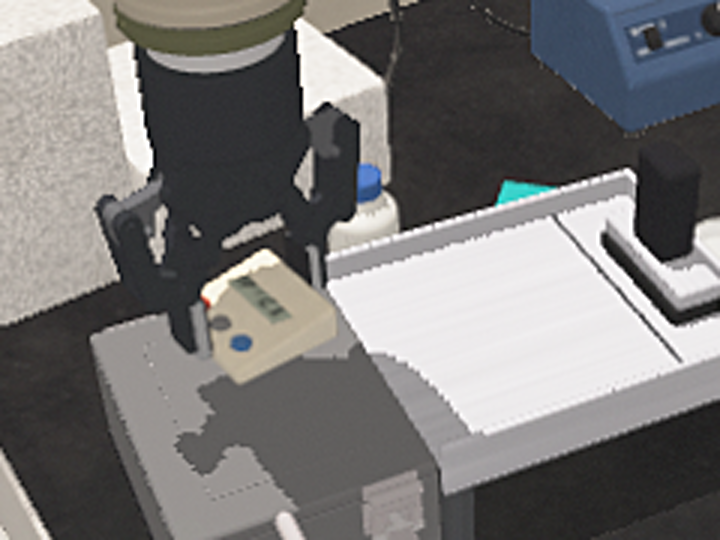

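```bash
python3 -m handwheel '{"xyz":[[0.1,-0.1,1],[0.1,-0.1,2],[0.1,-0.1,3],[0.1,-0.1,4],[0.1,-0.1,4.3]],"rotation":[[0,0,0],[0,0,0],[0,0,0],[0,0,0],[0,0,0]],"jaw":[5,5,5,5,5]}' 40;python3 -m handwheel '{"xyz":[[0,0,0],[0,0,0.05],[0,0,0.1]],"rotation":[[0,0,0],[0,0,0],[0,0,0]],"jaw":[5,5,5]}' 40; python3 -c "
from h import *
st()"
```

```text
t: 39.83
tool_pos: [0.5612, -0.2456, 0.106]
orientation: [0.996, -0.094, -0.001, -0.0]
wrist_force: [-1.0, -0.2, -0.9]
opening: 0.704
t: 40.08
tool_pos: [0.5624, -0.246, 0.1076]
orientation: [0.996, -0.094, 0.001, 0.0]
wrist_force: [-0.4, 1.0, -0.5]
opening: 0.709
t 40.08 S [  1.   -1.5 107.6] W [ 0.5624 -0.246   0.1076] yawy -100.8 z [ 0.001 -0.    -1.   ] F [-0.4  1.  -0.5] open 0.709 q [ 0.41  0.46 -0.06  1.58  0.03  1.1  -1.42]
```

```bash
python3 -m handwheel '{"xyz":[[0,0,0.2],[0,0,0.4],[0,0,0.5],[0,0,0.5],[0,0,0.5]],"rotation":[[0,0,0],[0,0,0],[0,0,0],[0,0,0],[0,0,0]],"jaw":[5,5,5,5,5]}' 40;python3 -c "
from h import *
st()"
```

```text
t: 40.5
tool_pos: [0.5618, -0.2458, 0.1018]
orientation: [0.996, -0.094, -0.0, -0.0]
wrist_force: [0.2, 0.3, -0.0]
opening: 0.705
t 40.5 S [  0.4  -1.6 101.8] W [ 0.5618 -0.2458  0.1018] yawy -100.8 z [-0.  0. -1.] F [ 0.2  0.3 -0. ] open 0.705 q [ 0.41  0.46 -0.06  1.59  0.03  1.09 -1.42]
```

```bash
python3 -m handwheel '{"xyz":[[0,0,0.05],[0,0,0.05],[0,0,0.05],[0,0,0.05],[0,0,0.05]],"rotation":[[0,0,0],[0,0,0],[0,0,0],[0,0,0],[0,0,0]],"jaw":[5,6.2,7.3,7.3,7.3]}' 40;python3 -m handwheel '{"xyz":[[0,0,-0.5],[0,0,-3],[0,0,-7],[0,0,-11],[0,0,-15]],"rotation":[[0,0,0],[0,0,0],[0,0,0],[0,0,0],[0,0,0]],"jaw":[7.3,7.3,7.3,7.3,7.3]}' 20;python3 -m handwheel '{"xyz":[[-1,4,0],[-2.5,8,0],[-4,12,0],[-6,16,0],[-8,19,0]],"rotation":[[0,0,0],[0,0,0],[0,0,0],[0,0,0],[0,0,0]],"jaw":[7.3,7.3,7.3,7.3,7.3]}' 20;python3 -m handwheel '{"xyz":[[-1,4,0],[-2.5,8,0],[-4,12,0],[-5,14,0],[-5,14,0]],"rotation":[[0,0,0],[0,0,0],[0,0,0],[0,0,0],[0,0,0]],"jaw":[7.3,7.3,7.3,7.3,7.3]}' 20; python3 -c "
from h import *
st();c=snap('scene','s34.png');c=snap('top','t34.png')"
```

```text
t: 40.92
tool_pos: [0.5619, -0.2459, 0.1014]
orientation: [0.996, -0.094, 0.0, -0.0]
wrist_force: [0.6, -0.6, 0.2]
opening: 0.855
t: 41.33
tool_pos: [0.5614, -0.2457, 0.2534]
orientation: [0.996, -0.094, -0.0, -0.0]
wrist_force: [1.1, -1.1, 0.1]
opening: 0.855
t: 41.75
tool_pos: [0.4464, -0.4191, 0.2517]
orientation: [0.996, -0.094, 0.0, 0.0]
wrist_force: [0.5, -0.8, -0.4]
opening: 0.853
t: 42.17
tool_pos: [0.365, -0.5514, 0.2512]
orientation: [0.995, -0.1, -0.002, 0.002]
wrist_force: [-0.5, -0.8, -0.2]
opening: 0.855
t 42.17 S [ -48.  -361.8  251.2] W [ 0.365  -0.5514  0.2512] yawy -101.4 z [-0.004 -0.003 -1.   ] F [-0.5 -0.8 -0.2] open 0.855 q [ 0.87  0.46  0.1   1.25 -0.04  1.43 -0.81]
```

View pics/s34.png

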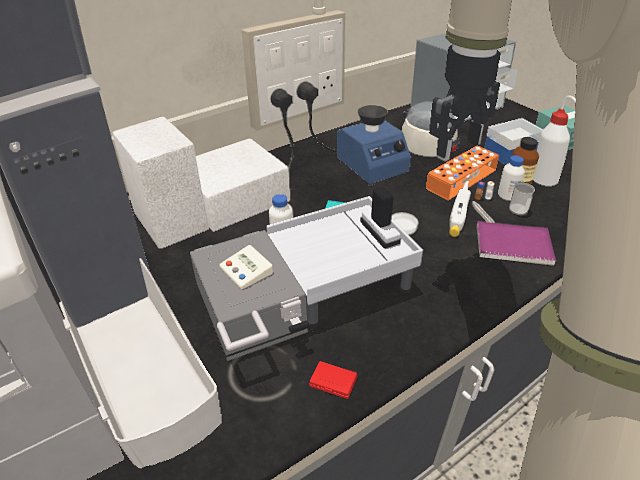

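View pics/t34.png

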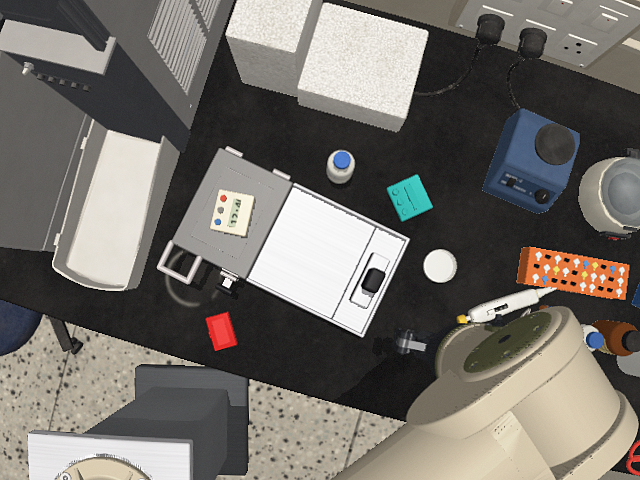

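The lid is shut, the hasp is down, the timer lies face up at top (232,214), and the deck is clear. Before handing in I'll compare lid, hasp, bottle and dish with the start pictures, and count the cases in the earlier open-case picture.

Run:
```python
import cv2,numpy as np
for a,b,r in (('scene0','s34',(190,225,310,360)),('top0','t34',(155,145,300,305)),('top0','t34',(325,145,360,190)),('top0','t34',(420,245,460,285))):
    A=cv2.imread(f'pics/{a}.png').astype(int);B=cv2.imread(f'pics/{b}.png').astype(int)
    x0,y0,x1,y1=r; d=(abs(A-B).max(2)>40)[y0:y1,x0:x1]
    n,l,s,c=cv2.connectedComponentsWithStats(d.astype(np.uint8)); print(a,r,d.sum(),[(x[0]+x0,x[1]+y0,*x[2:]) for x in s[1:] if x[4]>4])
im=cv2.imread('pics/t23.png')[145:270,170:300]; im=cv2.convertScaleAbs(im,alpha=2.2,beta=-20)
cv2.imwrite('pics/in.png',cv2.resize(im,None,fx=4.5,fy=4.5,interpolation=cv2.INTER_CUBIC))
im=cv2.imread('pics/s25.png')[240:350,185:315]; im=cv2.convertScaleAbs(im,alpha=2.2,beta=-20)
cv2.imwrite('pics/in2.png',cv2.resize(im,None,fx=5,fy=5,interpolation=cv2.INTER_CUBIC))
```

```text
scene0 (190, 225, 310, 360) 2218 [(np.int32(273), np.int32(225), np.int32(37), np.int32(62), np.int32(901)), (np.int32(220), np.int32(244), np.int32(63), np.int32(46), np.int32(1264)), (np.int32(282), np.int32(271), np.int32(3), np.int32(4), np.int32(6)), (np.int32(265), np.int32(279), np.int32(8), np.int32(4), np.int32(8))]
top0 (155, 145, 300, 305) 2868 [(np.int32(210), np.int32(190), np.int32(54), np.int32(56), np.int32(1421)), (np.int32(283), np.int32(192), np.int32(17), np.int32(32), np.int32(223)), (np.int32(242), np.int32(206), np.int32(8), np.int32(10), np.int32(45)), (np.int32(243), np.int32(216), np.int32(3), np.int32(4), np.int32(9)), (np.int32(239), np.int32(221), np.int32(6), np.int32(5), np.int32(26)), (np.int32(269), np.int32(222), np.int32(31), np.int32(37), np.int32(420)), (np.int32(237), np.int32(227), np.int32(7), np.int32(5), np.int32(25)), (np.int32(283), np.int32(233), np.int32(4), np.int32(3), np.int32(9)), (np.int32(290), np.int32(237), np.int32(6), np.int32(4), np.int32(9)), (np.int32(257), np.int32(254), np.int32(43), np.int32(40), np.int32(599)), (np.int32(272), np.int32(266), np.int32(4), np.int32(4), np.int32(9)), (np.int32(277), np.int32(270), np.int32(7), np.int32(6), np.int32(13)), (np.int32(296), np.int32(284), np.int32(4), np.int32(11), np.int32(29)), (np.int32(222), np.int32(285), np.int32(7), np.int32(4), np.int32(10))]
top0 (325, 145, 360, 190) 0 []
top0 (420, 245, 460, 285) 0 []
```

View pics/in.png

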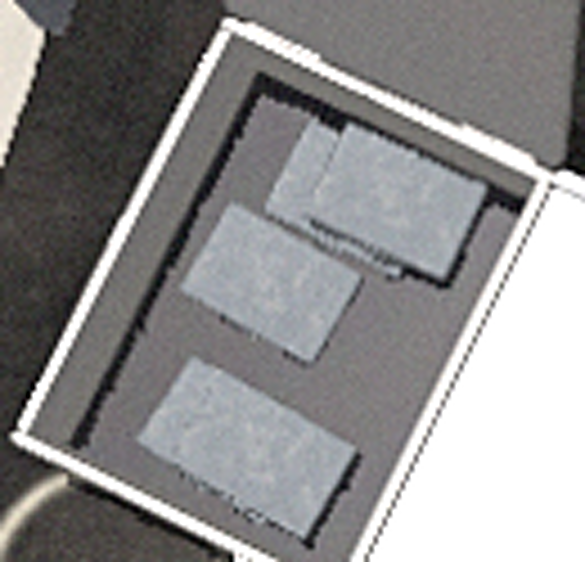

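View pics/in2.png

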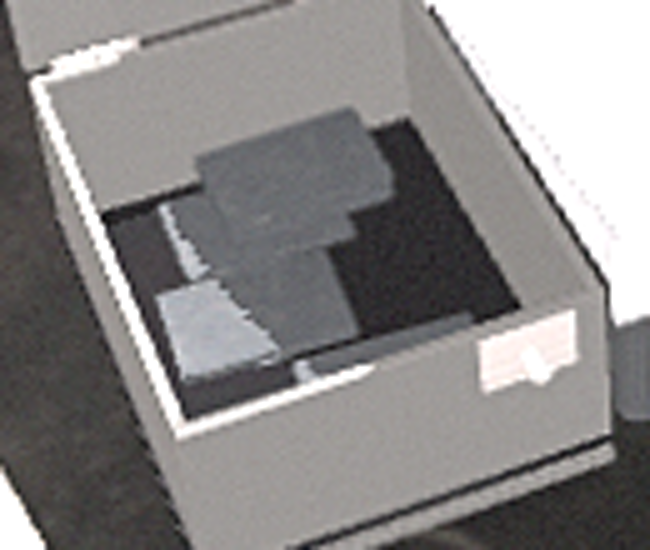

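Only the timer area and the emptied deck changed. The handle, hasp, bottle and dish are pixel-identical to the start. The open-case picture shows three clear cases plus one outline about 80 mm long, so two overlapping cases there make five. Handing in.

```bash
python3 -m handwheel '{"xyz":[[0,0,0],[0,0,0],[0,0,0],[0,0,0],[0,0,0]],"rotation":[[0,0,0],[0,0,0],[0,0,0],[0,0,0],[0,0,0]],"jaw":[7.3,7.3,7.3,7.3,7.3]}' 20; python3 -c "
from plant import env
print(env.sign_off())"
```

```text
t: 42.68
tool_pos: [0.3729, -0.5449, 0.2515]
orientation: [0.996, -0.094, 0.0, -0.0]
wrist_force: [-0.2, -0.9, -0.1]
opening: 0.854
the job is handed in; nothing more can be done
None
```

I did the whole job in the order asked and handed it in at 42.7 s of the 184 s allowed. There were five chip cases on the deck, and the scraper swept them into the storage case in two passes.

**Last checks:**
- **Deck and scraper:** the deck is empty, and the scraper stands upright in its bay behind the dark line.
- **Lid and hasp:** the lid met firm resistance (27 N) when I pressed it shut. Handle and hasp match the start pictures apart from a few scattered pixels, with the stud through the slot.
- **Timer:** it lies face up on the lid, about 2 cm from where it started.
- **Bystanders:** the bottle and the petri dish did not change between the start and end pictures.

**Not certain:** I could not see all five cases separately inside the storage case. Three were clear. The fourth outline was about 80 mm long, too long for one case, so I took it as two overlapping. The deck was empty and I saw no case on the bench.

No check failed and no grip slipped. The largest wrist force I read was about 30 N, when I pressed the lid shut.

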